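# Turn the crispbread in the double grill

### The arm

A 6-joint arm with a two-finger parallel gripper is mounted at the origin on the work surface. World frame = base frame: x ahead of the robot, y to its left, z up, the work surface at z = 0. Lengths are in m, angles in rad, forces in N, time in s.
With the tool pointing down it reaches from about 0.3 to 0.85 m from the base axis. Payload 5.4 kg.
Tool frame: the origin (TCP) lies midway between the tips of the shut fingers; the grasp point (between the pads) lies 19 mm behind it; z points along the fingers, y is the direction in which the jaws open and shut (so a half turn about z gives the same grasp; the last joint's range is limited). The gripper opens to 85 mm and grips with 20 to 120 N. Pads are 22 mm wide; open, the fingers measure 114 mm over their backs; the gripper's body (76 mm by 85 mm) begins 54 mm behind the grasp point. The pads swing forward as they close: fully open they stand 13 mm farther back than shut.
Start: joints at [-1.357, 0.158, 1.597, -0, 1.386, -0.21], TCP at [0.236, -0.524, 0.231] pointing down, gripper open.
Joint ranges: [-2.91, 2.91], [-0.94, 2.29], [0.18, 2.7], [-1.29, 4.43], [0.17, 2.64], [-3, 3]. Speed limits (rad/s): [2.57, 2.57, 3.14, 3.14, 3.14, 3.14].

### API

Orientations are given as [roll, pitch, yaw] about the fixed x, y, z axes, in that order (R = Rz(yaw) Ry(pitch) Rx(roll)).
In Python, from rig import * gives the robot as it stands.
- The arm moves only by the shell command python3 -m jog 'ROWS' [OPENING]. ROWS is JSON, a list that holds one entry, the list of rows, each a list of 4 numbers: the shift along the world's x, y, z in cm, then the turn about the world's z in degrees. In form: [[[dx, dy, dz, twist], ...]]. A call has exactly 8 rows; each row shifts and turns the pose as measured when the row begins; what a row does not reach is not made up. A row lasts 1/10 s, in which the tool goes at most 50 mm and 8.59 degrees, less where a joint would pass 70% of its speed; a pose out of reach is approached as far as the arm can. A call with a gripper value outside its range is refused whole. OPENING is the opening in per cent of the stroke, from 0 (shut) to 100 (fully open), set as the call begins (- or left out, the last holds). The fingers move at their own pace and stop on an object; the grip force is fixed at half the most. Time passes only in rows, so rows that do not move let the fingers close, or fill a call up. It gives the time, the measured TCP pose, the force and the opening at its end, in the units of the state.
- get_obs(): the state, without advancing time (a new reading comes with each control period).
- camera(name): name is "side" or "top"; returns the picture (420x560x3 uint8, red, green, blue); there is no depth.
- camera_info(name): a dict with "intrinsics" (3x3 intrinsics, pixels), "k1" (the pictures are not rectified: a ray, as slopes to the right and down, at radius r is drawn at 1 + k1 r^2 times it, then the intrinsics apply), "world_from_camera" (4x4, takes a point from camera to world coordinates). Camera axes: x right, y down, z forward; pixel columns grow to the right and rows downward; lengths in m; the calibration is good to about 2 mm. A picture is of the moment at which its call begins. camera_info takes no time and is no camera call.
- sign_off(): hands the job in, once; it reports no verdict.
The state is a dict: "clock": time; "joint_pos": joint angles; "dq": joint speeds; "joint_torque": joint torques, N m; "tcp_pos": TCP position; "tcp_rot": TCP orientation; "ft_force": force on the tool from outside, world axes, zero at the start; "wrist_torque": the same for the moment, N m; "gripper_width": finger opening in m.
Only numpy, scipy, OpenCV 4.12 (cv2) and the standard library are available. Lean on these libraries where they do the work, as an engineer would, in place of code of your own. Each camera call takes 0.05 s, during which the arm holds its last target.

### The job

Bring the crispbread onto its other face: first lift the grill press out of the empty pan and set it squarely on its raised rest, then swing the pan that holds the bread by its bar handle right over onto the other pan, so that the bread tumbles into that one with its pillowed face down, and lay the swung pan back open. Do not touch the bread itself, do not let a pan swing or fall freely, and leave the tub, bottle, mill and turner where they are.

Things in the scene. Friction and masses are not known exactly. Their poses are not given: they have to be found in the camera images.
- grill: Double turning grill, fixed to the table: a heavy grey base 172 x 286 mm, 37 mm high (y is its long side), carrying two dark cast pans side by side that fold over one another like a book about one hinge. Origin on the table at the middle of the base; x along the hinge, y towards the left pan, z up. At both ends of the hinge a cheek (8 mm thick, centred 82 mm from the middle) rises to 78 mm. It stands at any of a range of places, turned up to about 0.3 rad
- hinge_mid (a point): Point on the hinge axis of both pans, at its middle, 73 mm above the table; the axis runs along the grill's x
- left_pan (a joint): Hinge of the left pan (the one on the grill's +y side), rad: 0 lying open and level, pi/2 upright, 3.10 folded right over onto the right pan (end stop). It weighs 0.5 kg and falls freely if let go. Bread in it slides to the hinge-side wall as it is raised, tumbles over soon after the pan passes upright (before 2.0 rad) but may stay leaning on the other pan's hinge-side rim until this one is folded right over
- right_pan (a joint): Hinge of the right pan (on the grill's -y side), rad, the mirror image: 0 lying open, pi/2 upright, 3.10 folded over onto the left pan
- left_floor (a point): Centre of the left pan's cooking floor (136 mm along the hinge x 103 mm across it), 45 mm above the table and 71 mm from the hinge axis when open. The rim is 27 mm above the floor; the hinge-side wall is steep for its lower 13 mm and flared above, the outer wall flares out to 145 mm from the axis. The frame turns with the pan; when open its axes are those of the grill
- right_floor (a point): The same point of the right pan
- left_bar (a point): Middle of the left pan's bar handle: a round black bar 12 mm thick, parallel to the hinge, 190 mm from it and, when open, 61 mm above the table. It is free for 88 mm between its two arms; 41 mm of clear space between its centre and the pan's rim, nothing below it. It is round, so it can turn between the fingers while the pan is swung
- right_bar (a point): The same point of the right pan's bar handle
- bread: Rigid crispbread slab, 104 x 78 x 14 mm, about 0.11 kg, long side along its x. Origin at the centre of its plain smooth face; z points to its other face, which is baked in a grid of 4 x 3 raised pillows. It starts pillows up in one of the two pans, long side roughly along the hinge; which pan varies
- bread_mid (a point): Centre of the crispbread slab
- press: Grill press, about 0.6 kg: flat black iron plate 104 x 78 x 12 mm (long side along x) with a round dark wooden grip bar 22 mm thick and 96 mm long, along x, carried on two posts 80 mm apart. Origin at the centre of the plate's underside, z up. It starts in the pan that does not hold the bread
- press_grip (a point): Middle of the press's grip bar, 50 mm above the underside of the plate
- rest: Press rest, fixed to the table: a narrow steel stand with two level rails 116 mm long (along its x), 8 mm wide and 44 mm apart (centre to centre), on a foot plate 110 x 80 mm. Origin on the table under its centre, z up. It stands to the left or to the right of the grill, turned up to 0.6 rad
- rest_top (a point): Centre of the rest between its rails, level with their tops, 52 mm above the table
- tub: White plastic tub, 112 mm across, 105 mm high, open and empty; stands on the side of the grill where the rest is not. Origin at its underside
- oil: Tall green glass bottle, 66 mm across, 235 mm high, beyond the grill. Origin at its underside
- mill: Turned wooden pepper mill, 58 mm across, 184 mm high, beyond the grill to one side. Origin at its underside
- turner: Kitchen turner 240 mm long lying flat beyond the grill, on the side where the mill is not. Origin at its underside, midway or nearly so
Not all that is in view belongs to the job. Of the things like the bread, leave any that is pink or yellow; of the rest the smaller one is meant.

How it is judged:
By the outcome, as a careful person would: the job done as asked, in the order asked, and still so for the second after the job is handed in, with the robot touching nothing.
It also fails if it takes over 67 s, if anything falls off the work surface, if the arm or the gripper's body presses on something with over 40 N, if the wrist force passes 120 N, or if a joint passes its speed limit or range.

## Working session

There is one attempt and no reset: what is moved stays moved. The work goes in short steps, Python scripts to look and compute and a shell command to move; the robot and the scene stay as the last step left them, time stands still between calls to the robot, and variables do not carry over. Pictures are saved under pics/ and viewed, and the job is handed in when it is done.

```bash
ls; mkdir -p pics
python3 - <<'E'
from rig import *
import cv2
for n in("side","top"):
    im=camera(n); cv2.imwrite(f"pics/{n}0.png",im[:,:,::-1])
    i=camera_info(n); print(n,i)
print(get_obs())
E
```

```text
pics
side {'intrinsics': array([[428.07835952,   0.        , 273.35840181],
       [  0.        , 428.07835952, 207.58970873],
       [  0.        ,   0.        ,   1.        ]]), 'k1': -0.12323157148454264, 'world_from_camera': array([[-0.99184352, -0.08957729,  0.09067708,  0.45576567],
       [-0.12718864,  0.74207701, -0.65813734,  0.72311042],
       [-0.00833522, -0.66430236, -0.74741749,  0.90290443],
       [ 0.        ,  0.        ,  0.        ,  1.        ]])}
top {'intrinsics': array([[412.44215933,   0.        , 279.71744308],
       [  0.        , 412.44215933, 209.07784747],
       [  0.        ,   0.        ,   1.        ]]), 'k1': -0.10022160011264435, 'world_from_camera': array([[-0.01028045, -0.99702097,  0.07644278,  0.46456672],
       [-0.99968917,  0.01198414,  0.02186182, -0.01557145],
       [-0.02271279, -0.07619427, -0.99683427,  1.37421115],
       [ 0.        ,  0.        ,  0.        ,  1.        ]])}
{'clock': 0.1, 'joint_pos': array([-1.35708630e+00,  1.59014335e-01,  1.59811622e+00,  1.14742660e-05,
        1.38620244e+00, -2.10094322e-01]), 'dq': array([-0.0004098 , -0.00064448, -0.00189096, -0.00102753,  0.00100339,
       -0.00015237]), 'joint_torque': array([ 3.05569265e-04, -3.96990716e+01, -3.32337964e+01, -1.43266057e-04,
        4.17621690e-03,  1.16141226e-05]), 'tcp_pos': array([ 0.23632646, -0.52359072,  0.23039449]), 'tcp_rot': array([-3.13989293e+00, -3.73980079e-04,  4.23801918e-01]), 'ft_force': array([-0.31731002, -0.32290511, -0.32895234]), 'wrist_torque': array([ 0.010337  , -0.02606616, -0.02506731]), 'gripper_width': 0.08541343058698626}
```

View pics/side0.png

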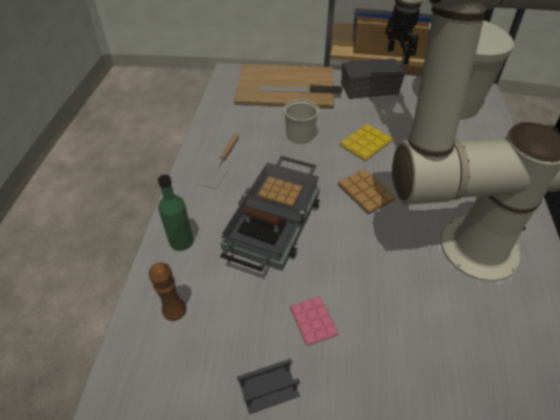

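View pics/top0.png

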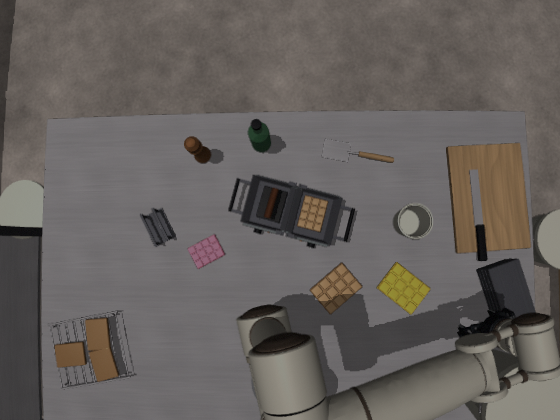

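The picture shows three sets of slab candidates in the top view: brown in the right pan (312,213), large brown on the table (336,288), yellow (404,288) and pink (206,251). The smaller brown one, in the pan, fits the description. The press is in the left pan at (272,203) and the rest at (158,227). I'll enlarge to confirm.

```bash
cat > h.py <<'E'
import numpy as np, cv2
from rig import *
def proj(name,P):
    i=camera_info(name);T=np.linalg.inv(i["world_from_camera"]);P=np.atleast_2d(P)
    c=P@T[:3,:3].T+T[:3,3]; s=c[:,:2]/c[:,2:]; r2=(s**2).sum(1,keepdims=True)
    s=s*(1+i["k1"]*r2); K=i["intrinsics"]
    return s@K[:2,:2].T+K[:2,2]
def ray(name,uv):
    i=camera_info(name);K=i["intrinsics"]
    d=(np.array(uv,float)-K[:2,2])/np.array([K[0,0],K[1,1]])
    s=d.copy()
    for _ in range(20): s=d/(1+i["k1"]*(s@s))
    T=i["world_from_camera"]; return T[:3,3],T[:3,:3]@np.array([s[0],s[1],1])
def at(name,uv,z):
    o,d=ray(name,uv); return o+d*(z-o[2])/d[2]
def tri(u1,u2):
    A=[];b=[]
    M=np.zeros((3,3));v=np.zeros(3)
    for n,u in(("side",u1),("top",u2)):
        o,d=ray(n,u);d=d/np.linalg.norm(d);Q=np.eye(3)-np.outer(d,d);M+=Q;v+=Q@o
    return np.linalg.solve(M,v)
def crop(src,dst,x0,y0,w,h,k,im=None):
    im=cv2.imread(src) if im is None else im
    c=cv2.resize(im[y0:y0+h,x0:x0+w],None,fx=k,fy=k,interpolation=cv2.INTER_CUBIC); cv2.imwrite(dst,c)
def pose2(xy,yaw,p):
    c,s=np.cos(yaw),np.sin(yaw);p=np.atleast_2d(p)
    return np.c_[xy[0]+c*p[:,0]-s*p[:,1],xy[1]+s*p[:,0]+c*p[:,1],p[:,2]]
E
python3 - <<'E'
from h import *
crop("pics/top0.png","pics/topc.png",220,160,150,100,5)
crop("pics/side0.png","pics/sidec.png",210,145,130,135,4)
crop("pics/top0.png","pics/topr.png",120,190,90,75,6)
crop("pics/side0.png","pics/sider.png",225,345,90,75,6)
E
```

```text
(no output)
```

View pics/topc.png

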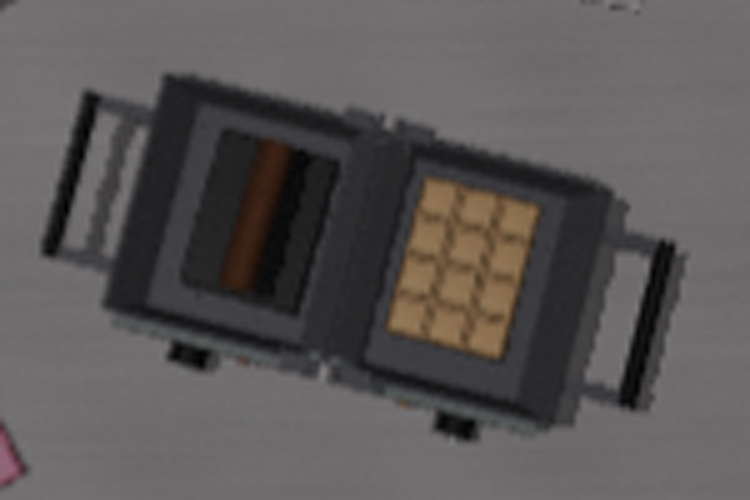

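View pics/sidec.png

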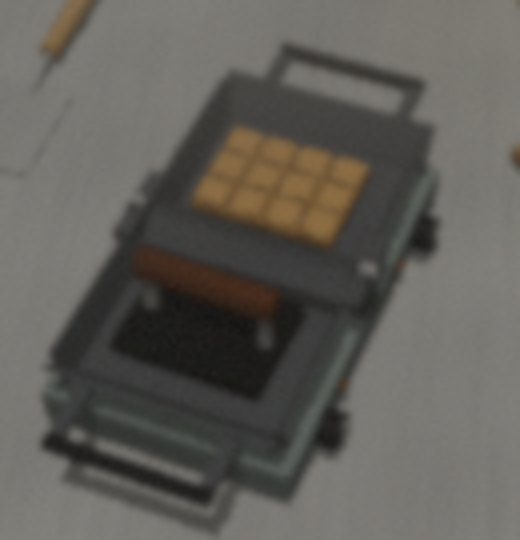

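View pics/topr.png

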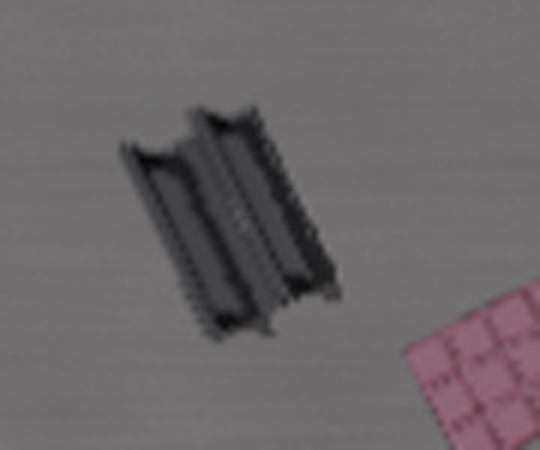

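View pics/sider.png

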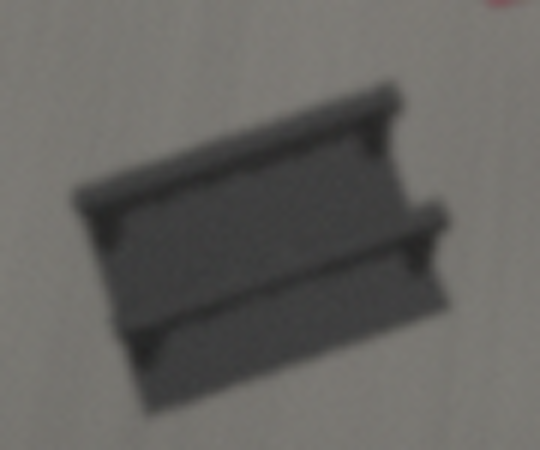

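```bash
cat > fit.py <<'E'
from h import *
from scipy.optimize import least_squares
def t(X,x0,y0,k): return np.array([x0+(X[0]+.5)/k-.5,y0+(X[1]+.5)/k-.5])
T=lambda *X:t(X,220,160,5); S=lambda *X:t(X,210,145,4)
R=lambda *X:t(X,120,190,6); Q=lambda *X:t(X,225,345,6)
obs=[("top",(0,.190,.067),T(72,174)),("top",(0,-.190,.067),T(648,324)),
("side",(0,.190,.065),S(130,468)),("side",(0,-.190,.065),S(354,66)),
("top",(0,.145,.072),T(136,190)),("top",(0,-.145,.072),T(585,309))]
def res(p,obs):
    return np.concatenate([(proj(n,pose2(p[:2],p[2],q))[0]-u) for n,q,u in obs])
g=least_squares(res,[.47,0,-.25],args=(obs,)); print("grill",g.x,g.fun.round(1))
po=[("top",(0,0,.045+.061),T(256,215)),("side",(0,0,.045+.055),S(208,278)),
("top",(.048,0,.103),T(275,142)),("top",(-.048,0,.103),T(237,288)),
("side",(.048,0,.095),S(138,262)),("side",(-.048,0,.095),S(278,303))]
p=least_squares(res,[.47,0.1,-.25],args=(po,)); print("press",p.x,p.fun.round(1))
ro=[("side",(.058,-.022,.052),Q(82,195)),("side",(-.058,-.022,.052),Q(396,90)),("side",(.058,.022,.052),Q(122,330)),("side",(-.058,.022,.052),Q(444,213))]
r=least_squares(res,[.4,0.3,.3],args=(ro,)); print("rest",r.x,r.fun.round(1))
im={n:cv2.resize(cv2.imread(f"pics/{n}0.png"),None,fx=4,fy=4,interpolation=cv2.INTER_CUBIC) for n in("top","side")}
def L(n,p,pts,c):
    q=((proj(n,pose2(p[:2],p[2],pts))+.5)*4-.5).round().astype(int); cv2.polylines(im[n],[q],False,c,1)
rect=lambda a,b,z,x=0,y=0:[(x+a,y+b,z),(x-a,y+b,z),(x-a,y-b,z),(x+a,y-b,z),(x+a,y+b,z)]
for n in im:
    for s in(1,-1):
        L(n,r.x,rect(.058,.004,.052,0,s*.022),(0,255,0))
        L(n,g.x,[(.044,s*.19,.061),(-.044,s*.19,.061)],(0,255,0)); L(n,g.x,rect(.068,.0515,.045,0,s*.071),(0,255,255))
    L(n,r.x,rect(.055,.04,.0),(255,255,0))
    L(n,g.x,[(.078,0,.073),(-.078,0,.073)],(0,0,255))
    L(n,p.x,rect(.052,.039,.057),(255,0,255)); L(n,p.x,[(.048,0,.095),(-.048,0,.095)],(255,255,0))
cv2.imwrite("pics/o1.png",im["top"][680:1040,480:1460][:, :800]);cv2.imwrite("pics/o2.png",im["side"][600:1100,820:1360]);cv2.imwrite("pics/o3.png",im["side"][1360:1680,900:1260])
hm=pose2(g.x[:2],g.x[2],[(0,0,.073),(0,.19,.061),(0,-.19,.061)]);print(hm)
E
python3 fit.py
```

```text
grill [ 0.56146744 -0.02277619 -0.26642475] [-0.5  0.7 -0.1  0.6 -0.8 -1.1 -0.7 -0.9  0.1  0.8 -1.1  0. ]
press [ 0.58088941  0.04002378 -0.25607551] [-0.1  0.4 -0.6 -0.4 -0.1  0.2 -0.1  0.9 -0.6 -0.4 -0.1  0.1]
rest [0.51076695 0.42796009 0.4686537 ] [-0.9  1.1  1.   0.  -1.  -0.6  0.9 -0.7]
[[ 0.56146744 -0.02277619  0.073     ]
 [ 0.6114914   0.1605203   0.061     ]
 [ 0.51144348 -0.20607268  0.061     ]]
```

View pics/o1.png

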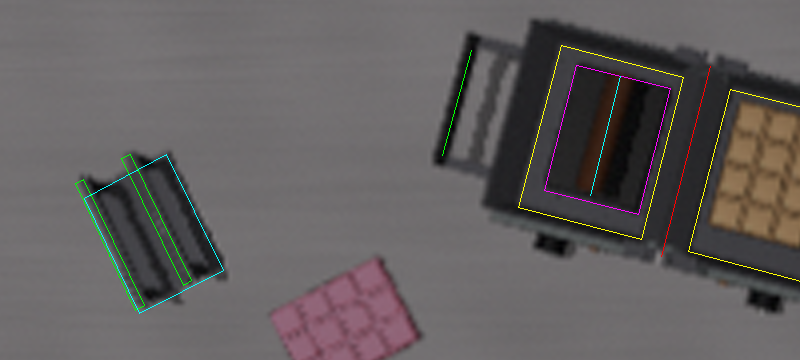

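View pics/o2.png

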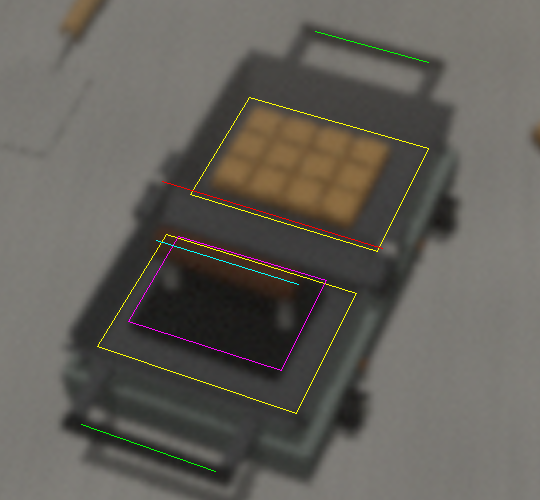

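View pics/o3.png

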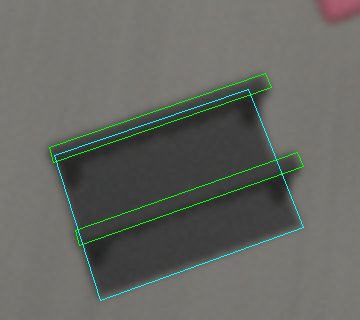

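Run:
```python
from h import *
def en(src,dst,x0,y0,w,h,k):
    im=cv2.imread(src)[y0:y0+h,x0:x0+w]; im=cv2.resize(im,None,fx=k,fy=k,interpolation=cv2.INTER_CUBIC).astype(float)
    im=np.clip((im/110)**.7*230,0,255).astype(np.uint8); 
    for i in range(0,w,5):
        cv2.line(im,(i*k,0),(i*k,8 if i%10 else 16),(0,255,255),1)
        if i%10==0: cv2.putText(im,str(x0+i),(i*k+2,26),0,.4,(0,255,255),1)
    for i in range(0,h,5):
        cv2.line(im,(0,i*k),(8 if i%10 else 16,i*k),(0,255,255),1)
        if i%10==0: cv2.putText(im,str(y0+i),(18,i*k+4),0,.4,(0,255,255),1)
    cv2.imwrite(dst,im)
en("pics/top0.png","pics/e1.png",130,195,55,55,10)
en("pics/side0.png","pics/e2.png",232,355,76,60,10)
```

```text
(no output)
```

View pics/e1.png

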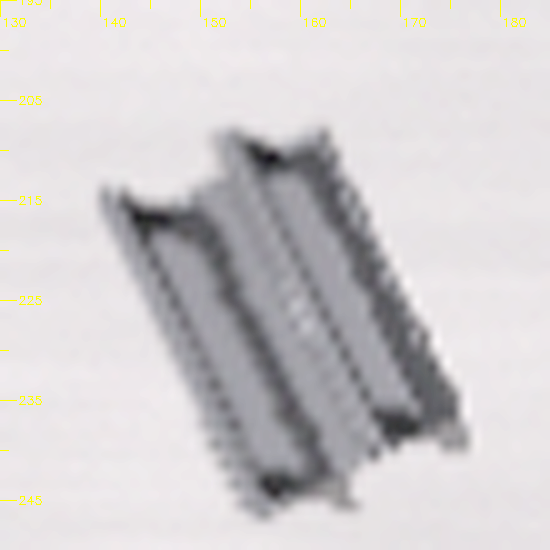

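View pics/e2.png

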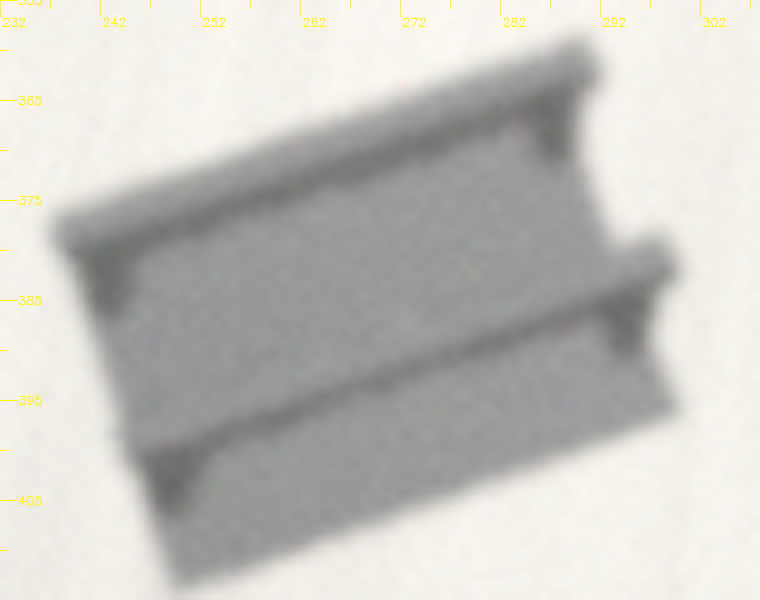

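Run:
```python
from h import *
from scipy.optimize import least_squares
def res(p,obs): return np.concatenate([(proj(n,pose2(p[:2],p[2],q))[0]-u) for n,q,u in obs])
s=[("side",(.058,-.022,.051),(238.2,377.3)),("side",(-.058,-.022,.051),(290.8,360.8)),("side",(.058,.022,.051),(244.5,399)),("side",(-.058,.022,.051),(298.8,380.5)),
("side",(.055,.04,.0),(249.8,413.3)),("side",(-.055,.04,0),(299.5,395.8))]
t=[("top",(.058,.022,.052),(141.3,214)),("top",(-.058,.022,.052),(155.5,246)),("top",(.058,-.022,.052),(153,208.4)),("top",(-.058,-.022,.052),(167.8,240.5))]
for o in (s,t,s+t):
    r=least_squares(res,[.5,.42,.45],args=(o,)); print(r.x,r.fun.round(1))
# known: tcp? compare grill by camera
def T(X,Y): return (220+(X+.5)/5-.5,160+(Y+.5)/5-.5)
def S(X,Y): return (210+(X+.5)/4-.5,145+(Y+.5)/4-.5)
t=[("top",(0,.190,.065),T(72,174)),("top",(0,-.190,.065),T(648,324)),("top",(0,.145,.072),T(136,190)),("top",(0,-.145,.072),T(585,309))]
s=[("side",(0,.190,.064),S(130,468)),("side",(0,-.190,.064),S(354,66))]
for o in (s,t,s+t):
    r=least_squares(res,[.56,-.02,-.26],args=(o,)); print(r.x,r.fun.round(1))
for n,u,z in(("top",T(256,215),.104),("side",S(208,278),.10)): print(at(n,u,z))
print(tri(S(208,280),T(256,215)),tri(S(130,468),T(72,174)),tri(S(354,66),T(648,324)))
```

```text
[0.51095552 0.42740182 0.45674725] [-0.8  0.4  1.  -1.  -0.9 -0.4  0.6 -0.8 -0.6  0.9  0.7  0.8]
[0.51176002 0.42272869 0.43886987] [-0.   0.1  0.1  0.2  0.1 -0.1 -0.2 -0.1]
[0.51110548 0.42645918 0.45284144] [-0.8 -0.2  1.  -1.4 -0.9 -1.   0.6 -1.2 -0.7  0.3  0.6  0.4 -1.3  0.5
 -0.8  0.4 -1.2  0.1 -1.1 -0.1]
[ 0.5590918  -0.02034591 -0.26656766] [-0.   0.   0.  -0.1]
[ 0.56324866 -0.02412191 -0.26915013] [ 0.1  0.   0.1  0.3  0.5  0.2 -0.7 -0.4]
[ 0.5615502  -0.02302876 -0.26657829] [-0.8 -1.  -0.7 -0.7 -0.3  0.7 -0.2  0.7  0.2  0.8 -1.  -0. ]
[0.58241155 0.03968352 0.104     ]
[0.57927458 0.0410781  0.1       ]
[0.58132168 0.03987437 0.09669901] [0.61227404 0.15975365 0.05937553] [ 0.51152444 -0.20759606  0.06020731]
```

Run:
```python
from h import *
print("bottle base side",at("side",(180,240),0.0)," top shoulder",at("top",(261,145),.12), "tri cap",tri((165,182),(256,124)))
print("mill",at("side",(173,312),0),tri((161,270),(193,145)))
print("tub",at("side",(301,135),.0),at("top",(414,221),.105))
print("turner",at("top",(338,150),0),at("top",(392,158),0))
```

```text
bottle base side [0.79778517 0.0725937  0.        ]  top shoulder [0.76057557 0.06789922 0.12      ] tri cap [0.79602986 0.07472041 0.22103605]
mill [0.75790253 0.28228426 0.        ] [0.75483393 0.27088235 0.16242489]
tub [ 0.51496118 -0.4043461   0.        ] [ 0.51994785 -0.40252178  0.105     ]
turner [ 0.76797898 -0.18466888  0.        ] [ 0.73874406 -0.36729815  0.        ]
```

```bash
python3 -m jog '[[[2.2,3.5,0.2,-4.9],[2.2,3.5,0.2,-4.9],[2.2,3.5,0.2,-4.9],[2.2,3.5,0.2,-4.9],[2.2,3.5,0.2,-4.9],[2.2,3.5,0.2,-4.9],[2.2,3.5,0.2,-4.9],[2.2,3.5,0.2,-4.9]]]' 60
```

```text
clock: 0.9
tcp_pos: [0.4127, -0.2345, 0.2423]
tcp_rot: [-3.134, 0.003, -0.298]
ft_force: [1.4, -0.1, 0.1]
gripper_width: 0.0513
```

```bash
python3 -m jog '[[[2.4,3.9,0,0.5],[2.4,3.9,-0.5,0.5],[2.4,3.9,-0.5,0.5],[2.4,3.9,-1,0.5],[2.4,3.9,-1,0],[2.4,3.9,-1,0],[2.0,3.2,-1,0],[0.4,0.8,-1,0]]]' 60
python3 - <<'E'
from h import *
for n in("side","top"): cv2.imwrite(f"pics/{n}1.png",camera(n)[:,:,::-1])
crop("pics/side1.png","pics/s1c.png",190,100,200,150,4)
crop("pics/top1.png","pics/t1c.png",200,110,200,150,4)
E
```

```text
clock: 1.7
tcp_pos: [0.5861, 0.0558, 0.1798]
tcp_rot: [-3.135, 0.0, -0.26]
ft_force: [0.7, -0.4, -0.4]
gripper_width: 0.0511
```

View pics/s1c.png

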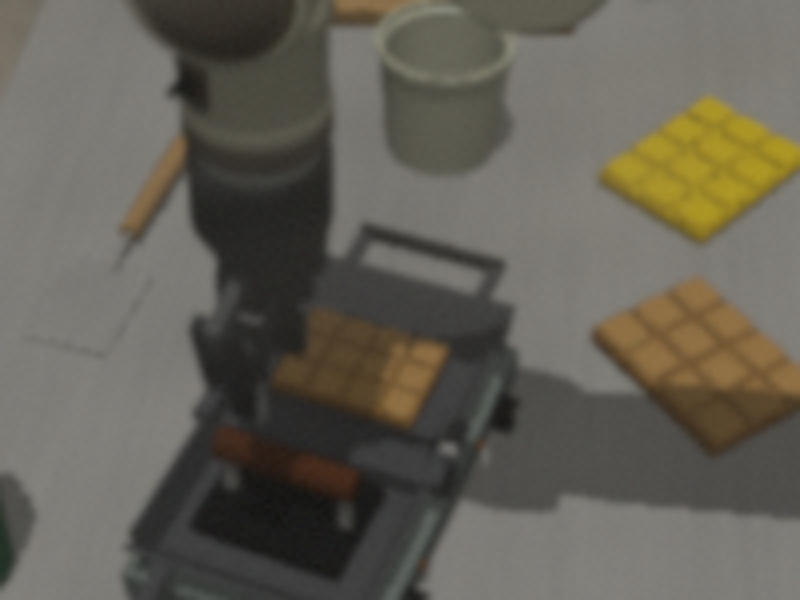

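View pics/t1c.png

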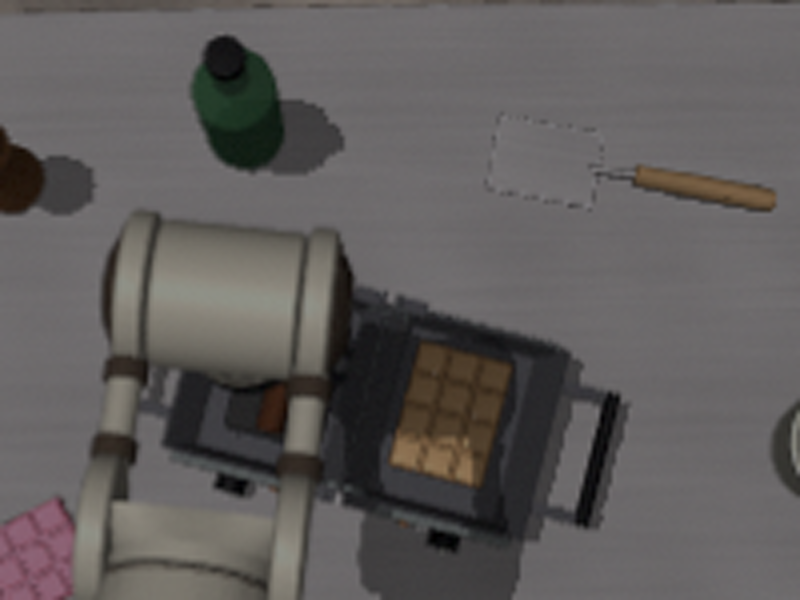

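Run:
```python
from h import *
o=get_obs();p=o["tcp_pos"];print(p,o["clock"],o["joint_pos"].round(2))
d=np.array([-np.sin(-.26),np.cos(-.26),0])
im=cv2.imread("pics/s1c.png")
for q in (p,p+d*.025,p-d*.025,np.array([.581,.040,.095])):
    u=proj("side",q)[0]; c=((u-[190,100]+.5)*4-.5).round().astype(int);print(u,c); cv2.circle(im,tuple(map(int,c)),3,(0,0,255),-1)
cv2.imwrite("pics/s1d.png",im[150:600,100:500])
```

```text
[0.58388526 0.05382983 0.17823813] 1.8 [-0.12  0.23  1.62  0.01  1.29  1.71]
[257.89313365 196.07485899] [273 386]
[253.51906499 203.48504245] [256 415]
[262.13568793 188.89106554] [290 357]
[261.05987989 215.04808385] [286 462]
```

View pics/s1d.png

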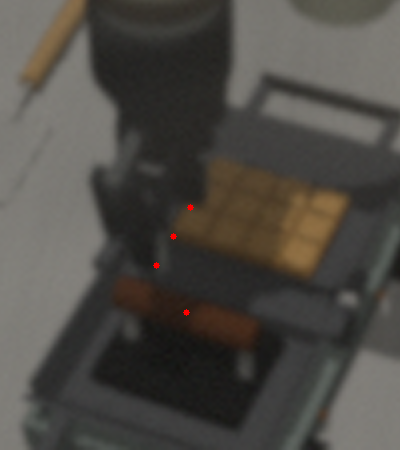

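```bash
python3 -m jog '[[[-0.3,-0.9,0,0],[0,-0.5,-1,0],[0,0,-1.5,0],[0,0,-1.5,0],[0,0,-1.5,0],[0,0,-1,0],[0,0,-0.5,0],[0,0,0,0]]]' 60; python3 -c "
from h import *
o=get_obs();print(o['tcp_pos'],o['tcp_rot'])"
```

```text
clock: 2.6
tcp_pos: [0.5775, 0.0293, 0.1035]
tcp_rot: [-3.139, 0.005, -0.273]
ft_force: [0.7, 1.0, -0.0]
gripper_width: 0.0514
[0.57753548 0.02929434 0.10347239] [-3.13850637  0.00467598 -0.27264451]
```

```bash
python3 -m jog '[[[0.3,0.9,0,0.6],[0,0.2,0,0],[0,0,0,0],[0,0,-1,0],[0,0,-0.8,0],[0,0,-0.5,0],[0,0,-0.2,0],[0,0,0,0]]]' 60; python3 -c "
from h import *
o=get_obs();print(o['tcp_pos'],o['tcp_rot'])"
```

```text
clock: 3.4
tcp_pos: [0.5821, 0.0414, 0.0781]
tcp_rot: [-3.138, 0.001, -0.261]
ft_force: [-0.4, -0.0, -0.0]
gripper_width: 0.0511
[0.58206417 0.04140246 0.07809093] [-3.13799850e+00  1.22793790e-03 -2.60742476e-01]
```

Well placed. Closing.

```bash
python3 -m jog '[[[0,0,0,0],[0,0,0,0],[0,0,0,0],[0,0,0,0],[0,0,0,0],[0,0,0,0],[0,0,0,0],[0,0,0,0]]]' 5; python3 -c "
from h import *
o=get_obs();print(o['tcp_pos'],o['tcp_rot'])
cv2.imwrite('pics/s2.png',camera('side')[:,:,::-1]); crop('pics/s2.png','pics/s2c.png',190,100,200,150,4)"
```

```text
clock: 4.2
tcp_pos: [0.5823, 0.041, 0.0784]
tcp_rot: [-3.138, 0.001, -0.261]
ft_force: [1.0, -0.8, -0.0]
gripper_width: 0.0203
[0.58225345 0.04102789 0.07842051] [-3.13846185e+00  5.66406858e-04 -2.60903400e-01]
```

View pics/s2c.png

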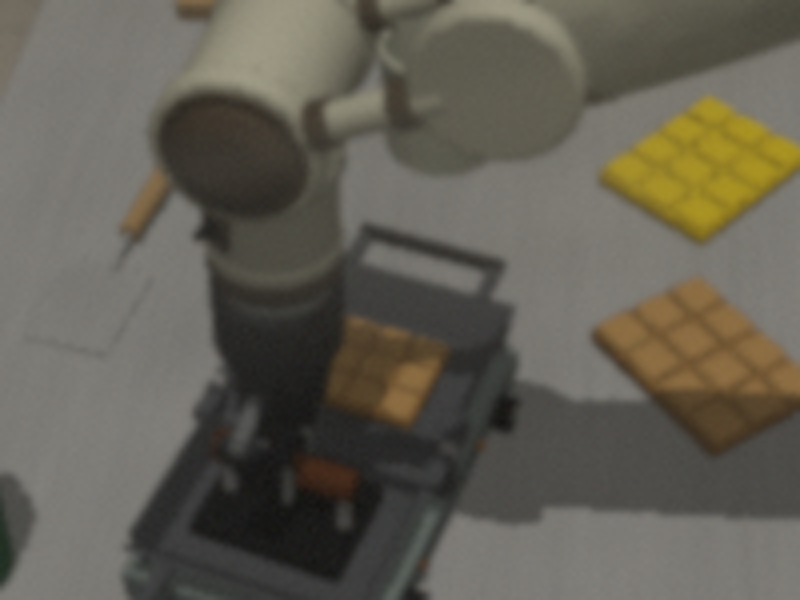

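```bash
python3 -m jog '[[[0,0,0.6,0],[0,0,1,0],[0,0,1.5,0],[0,0,1.5,0],[0,0,1.5,0],[0,0,1.5,0],[0,0,1,0],[0,0,0,0]]]'; python3 -c "
from h import *
o=get_obs();print(o['tcp_pos'],o['tcp_rot'],o['ft_force'],o['gripper_width'])
cv2.imwrite('pics/s3.png',camera('side')[:,:,::-1]); crop('pics/s3.png','pics/s3c.png',190,100,200,150,4)"
```

```text
clock: 5.05
tcp_pos: [0.577, 0.042, 0.1674]
tcp_rot: [-3.139, 0.011, -0.261]
ft_force: [0.9, -0.2, -6.7]
gripper_width: 0.0204
[0.57704751 0.04202317 0.16743414] [-3.13930122  0.01067486 -0.26056972] [ 0.934825   -0.1617813  -6.67947721] 0.020445797411749827
```

View pics/s3c.png

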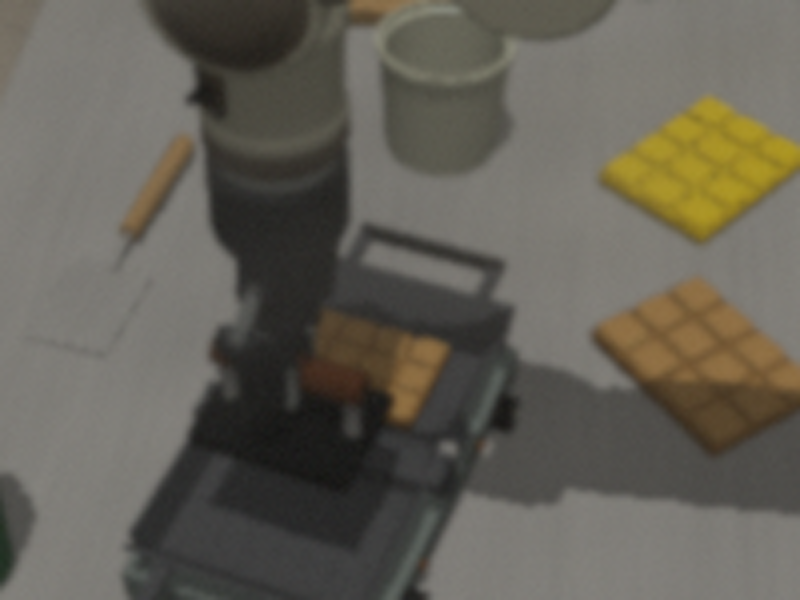

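```bash
python3 -m jog '[[[-0.2,1.2,0,1.5],[-0.4,2.2,0,2.5],[-0.5,3,0,3],[-0.5,3,0,3],[-0.5,3,0,3],[-0.5,3,0,3],[-0.5,3,0,3],[-0.5,3,0,3]]]'
```

```text
clock: 5.9
tcp_pos: [0.532, 0.2643, 0.1579]
tcp_rot: [-3.14, 0.027, 0.14]
ft_force: [0.5, -0.1, -6.9]
gripper_width: 0.0198
```

```bash
python3 -m jog '[[[-0.5,2.8,0,3],[-0.5,2.6,0,3],[-0.5,2.4,0,3],[-0.4,2,0,2.5],[-0.3,1.5,0,2],[-0.2,1,0,1],[-0.1,0.5,0,1],[0,0,0,0]]]';  python3 -c "
from h import *
o=get_obs();print(o['tcp_pos'],o['tcp_rot'],o['ft_force'],o['gripper_width'])"
```

```text
clock: 6.7
tcp_pos: [0.4955, 0.4041, 0.1486]
tcp_rot: [-3.138, 0.044, 0.437]
ft_force: [-0.5, -0.4, -7.3]
gripper_width: 0.0202
[0.49554137 0.40412514 0.14860805] [-3.13758506  0.04351336  0.43720051] [-0.52648864 -0.42480289 -7.28017752] 0.02017255999323924
```

```bash
python3 -m jog '[[[0.5,0.6,0.2,0.3],[0.5,0.6,0.2,0.3],[0.3,0.4,0,0],[0.2,0.3,0,0],[0,0.2,0,0],[0,0,0,0],[0,0,0,0],[0,0,0,0]]]';  python3 -c "
from h import *
o=get_obs();print(o['tcp_pos'],o['tcp_rot'],o['ft_force'],o['gripper_width'])
cv2.imwrite('pics/s4.png',camera('side')[:,:,::-1]); crop('pics/s4.png','pics/s4c.png',200,240,160,180,3)
cv2.imwrite('pics/t4.png',camera('top')[:,:,::-1]); crop('pics/t4.png','pics/t4c.png',80,150,150,120,4)"
```

```text
clock: 7.5
tcp_pos: [0.5139, 0.4241, 0.153]
tcp_rot: [-3.139, 0.044, 0.444]
ft_force: [0.5, -0.0, -7.4]
gripper_width: 0.02
[0.51393212 0.42407421 0.15300926] [-3.13900931  0.04352373  0.44390777] [ 0.54454911 -0.02608111 -7.37444785] 0.020049967650112296
```

View pics/s4c.png

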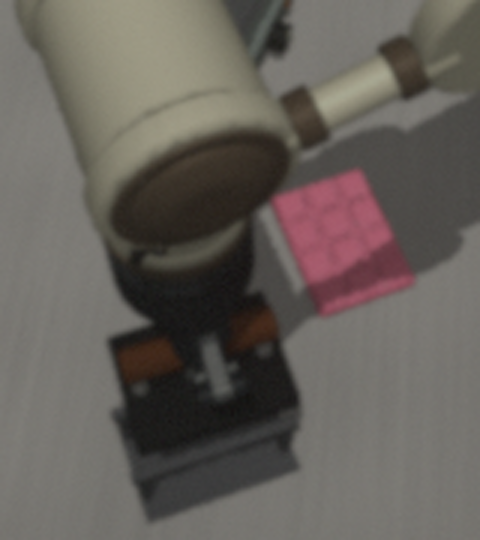

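View pics/t4c.png

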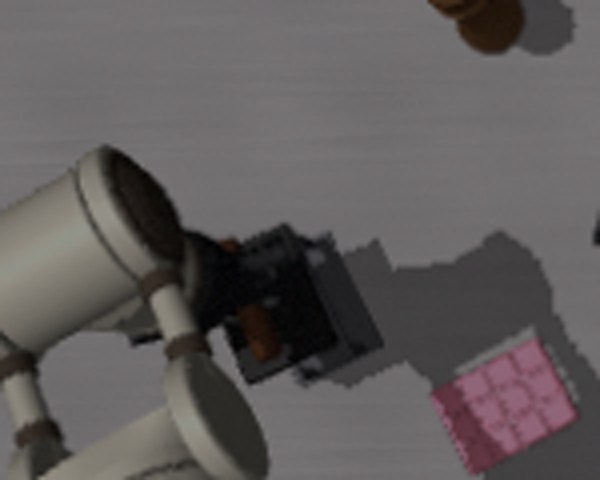

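```bash
cat > ov.py <<'E'
from h import *
p=np.array([.514,.424,.445]);z=.153-.0784+.045
im=cv2.resize(cv2.imread("pics/s4.png"),None,fx=4,fy=4,interpolation=cv2.INTER_CUBIC)
im=np.clip((im/140.)**.7*255,0,255).astype(np.uint8)
rect=lambda a,b,z,x=0,y=0:[(x+a,y+b,z),(x-a,y+b,z),(x-a,y-b,z),(x+a,y-b,z),(x+a,y+b,z)]
def L(p,pts,c):
    q=((proj("side",pose2(p[:2],p[2],pts))+.5)*4-.5).round().astype(int); cv2.polylines(im,[q],False,c,1)
L(p,rect(.052,.039,z+.012),(255,0,255));L(p,rect(.052,.039,z),(255,0,255))
r=(.511,.4265,.45)
for s in(1,-1): L(r,rect(.058,.004,.052,0,s*.022),(0,255,0))
L(r,rect(.055,.04,0),(255,255,0))
cv2.imwrite("pics/ov.png",im[1240:1680,880:1280])
E
python3 ov.py
```

```text
(no output)
```

View pics/ov.png

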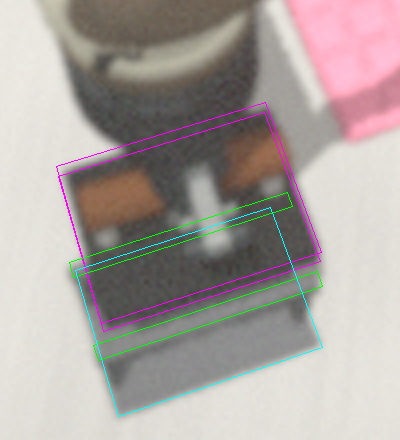

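```bash
python3 -m jog '[[[-0.2,0.1,-1,0.2],[0,0,-1,0],[0,0,-1,0],[0,0,-0.8,0],[0,0,-0.6,0],[0,0,-0.4,0],[0,0,-0.2,0],[0,0,0,0]]]';  python3 -c "
from h import *
o=get_obs();print(o['tcp_pos'],o['tcp_rot'],o['ft_force'],o['gripper_width'])"
```

```text
clock: 8.4
tcp_pos: [0.5104, 0.4244, 0.0966]
tcp_rot: [-3.139, 0.047, 0.448]
ft_force: [-0.5, 0.1, -8.0]
gripper_width: 0.02
[0.51036918 0.42435437 0.09661881] [-3.13925149  0.04687746  0.44773021] [-0.45602082  0.13476107 -7.97138172] 0.019977136103521715
```

```bash
python3 -m jog '[[[0,0,-0.4,0],[0,0,-0.3,0],[0,0,-0.2,0],[0,0,-0.1,0],[0,0,-0.1,0],[0,0,-0.1,0],[0,0,0,0],[0,0,0,0]]]';  python3 -c "
from h import *
o=get_obs();print(o['tcp_pos'],o['tcp_rot'],o['ft_force'],o['gripper_width'])
cv2.imwrite('pics/s5.png',camera('side')[:,:,::-1]); crop('pics/s5.png','pics/s5c.png',200,300,140,120,5)"
```

```text
clock: 9.2
tcp_pos: [0.5118, 0.4252, 0.0874]
tcp_rot: [-3.139, 0.043, 0.448]
ft_force: [-0.9, -0.4, -7.2]
gripper_width: 0.0202
[0.51175213 0.42520956 0.08737594] [-3.13922015  0.04272844  0.44795223] [-0.92377419 -0.44355225 -7.18864526] 0.020171197976406895
```

View pics/s5c.png

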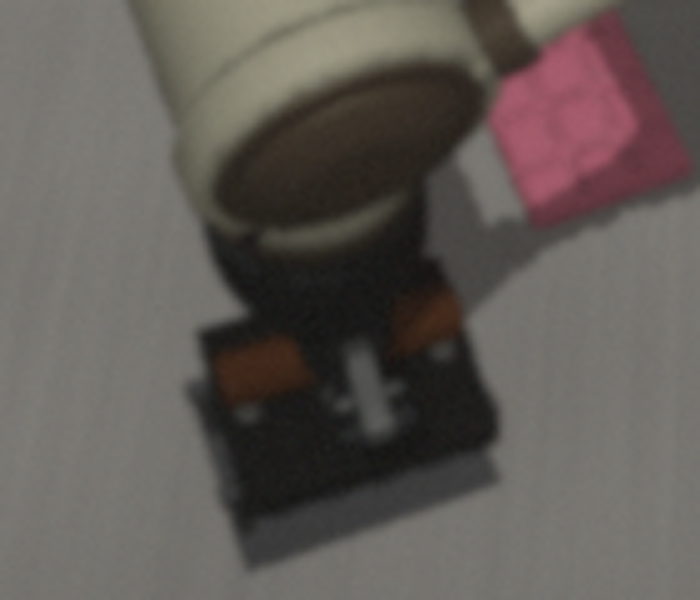

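```bash
python3 -m jog '[[[0,0,-0.1,0],[0,0,-0.1,0],[0,0,-0.1,0],[0,0,0,0],[0,0,0,0],[0,0,0,0],[0,0,0,0],[0,0,0,0]]]';  python3 -c "
from h import *
o=get_obs();print(o['tcp_pos'],o['tcp_rot'],o['ft_force'],o['wrist_torque'])"
```

```text
clock: 10.05
tcp_pos: [0.5117, 0.4252, 0.087]
tcp_rot: [-3.14, 0.043, 0.448]
ft_force: [-2.2, -2.1, -2.0]
gripper_width: 0.0201
[0.51169107 0.42521515 0.08696976] [-3.13957894  0.04340402  0.44817352] [-2.22281383 -2.05632749 -2.00676639] [-0.13719368  0.11038391 -0.03199365]
```

Weight is now on the rest; opening.

```bash
python3 -m jog '[[[0,0,0,0],[0,0,0,0],[0,0,0,0],[0,0,0,0],[0,0,1,0],[0,0,2,0],[0,0,2,0],[0,0,2,0]]]' 60;  python3 -c "
from h import *
o=get_obs();print(o['tcp_pos'],o['tcp_rot'],o['ft_force'],o['gripper_width'],o['joint_pos'])"
```

```text
clock: 10.85
tcp_pos: [0.5137, 0.4262, 0.1618]
tcp_rot: [-3.139, 0.038, 0.448]
ft_force: [0.3, -0.2, 0.5]
gripper_width: 0.0514
[0.5136826  0.42623191 0.16180511] [-3.1388889   0.03829227  0.44785531] [ 0.32833578 -0.15915516  0.49456864] 0.05140044802457244 [0.50966043 0.47552983 1.3438114  0.00517745 1.36030651 1.63147509]
```

```bash
python3 -m jog '[[[0,-2,0.8,-1.5],[0,-4,0.5,-2.6],[0,-4,0,-2.6],[0,-4,0,-2.6],[0,-4,0,-2.6],[0,-4,0,-2.6],[0,-4,0,-2.6],[0,-4,0,-2.6]]]' 60;  python3 -c "
from h import *
o=get_obs();print(o['tcp_pos'],o['tcp_rot'])
cv2.imwrite('pics/s6.png',camera('side')[:,:,::-1]); crop('pics/s6.png','pics/s6c.png',200,300,140,120,5)
cv2.imwrite('pics/t6.png',camera('top')[:,:,::-1]); crop('pics/t6.png','pics/t6c.png',100,170,130,100,5)"
```

```text
clock: 11.65
tcp_pos: [0.5175, 0.1229, 0.1906]
tcp_rot: [-3.137, 0.013, 0.1]
ft_force: [0.3, 0.1, -0.1]
gripper_width: 0.0514
[0.51750745 0.12291724 0.19063492] [-3.13746428  0.01264689  0.09967666]
```

View pics/s6c.png

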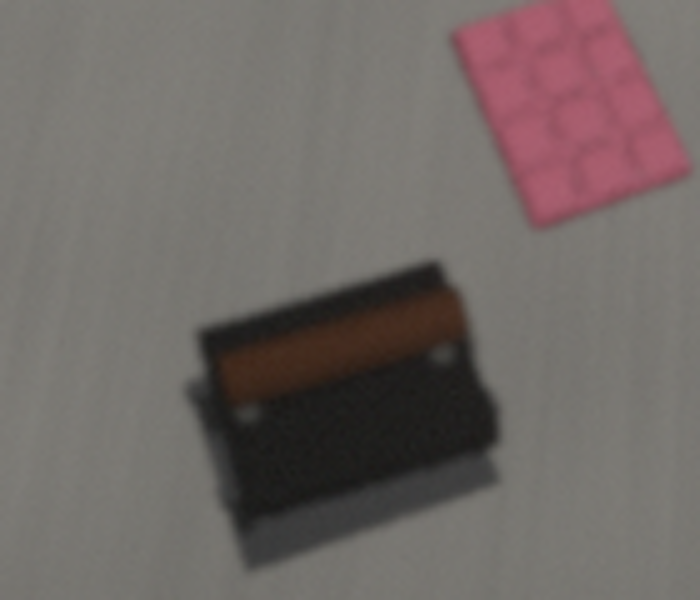

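View pics/t6c.png

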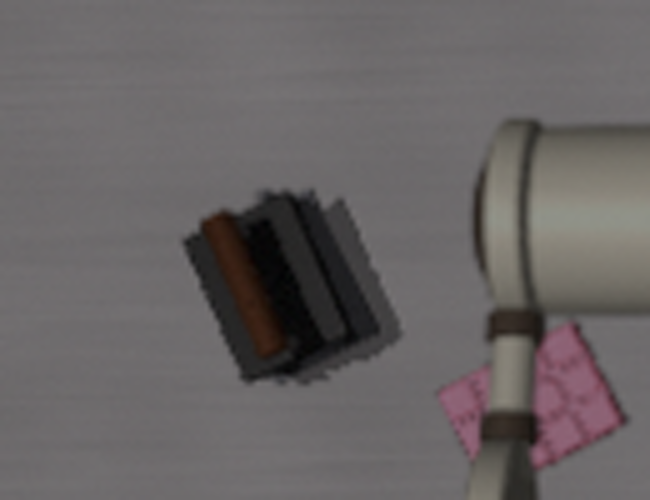

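```bash
python3 - <<'E'
from h import *
print(at("top",(148.1,226.2),.113), at("top",(142.6,213),.113)-at("top",(153.6,239.6),.113))
E
python3 -m jog '[[[0,-4,0,-2.6],[0,-4,0,-2.6],[0,-4,0,-2.6],[0,-4,0,-2.6],[0,-4,0,-2.6],[0,-4,0,-2.6],[0,-3,0,-2.6],[0,-1,0,-1]]]' 50;  python3 -c "
from h import *
o=get_obs();print(o['tcp_pos'],o['tcp_rot'])"
```

```text
[0.5127492  0.42249138 0.113     ] [0.08314055 0.03621828 0.        ]
clock: 12.55
tcp_pos: [0.5213, -0.1646, 0.1989]
tcp_rot: [-3.138, -0.001, -0.244]
ft_force: [0.2, 0.1, -0.7]
gripper_width: 0.0426
[ 0.52126119 -0.16457882  0.198928  ] [-3.13765794e+00 -1.29436120e-03 -2.44056254e-01]
```

```bash
python3 -m jog '[[[-0.3,-1,0,-0.5],[-0.3,-1.2,-1,-0.5],[-0.2,-0.8,-1,-0.4],[-0.1,-0.3,-1,0],[0,-0.1,-1,0],[0,0,-1,0],[0,0,-0.5,0],[0,0,0,0]]]' 50;  python3 -c "
from h import *
o=get_obs();print(o['tcp_pos'],o['tcp_rot'])
cv2.imwrite('pics/s7.png',camera('side')[:,:,::-1]); crop('pics/s7.png','pics/s7c.png',200,80,160,150,4)
cv2.imwrite('pics/t7.png',camera('top')[:,:,::-1]); crop('pics/t7.png','pics/t7c.png',220,150,180,120,4)"
```

```text
clock: 13.35
tcp_pos: [0.5115, -0.1957, 0.138]
tcp_rot: [-3.134, 0.001, -0.264]
ft_force: [0.0, -0.4, -1.3]
gripper_width: 0.0431
[ 0.51153706 -0.19567118  0.1380397 ] [-3.13438997e+00  1.43071069e-03 -2.64017085e-01]
```

View pics/s7c.png

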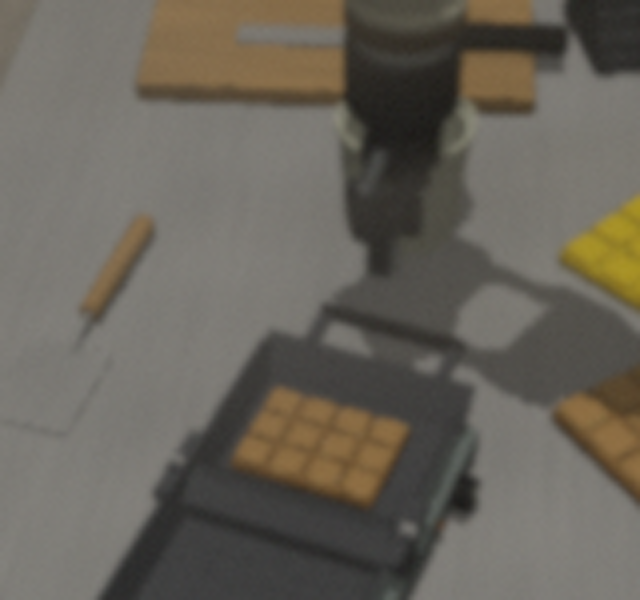

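View pics/t7c.png

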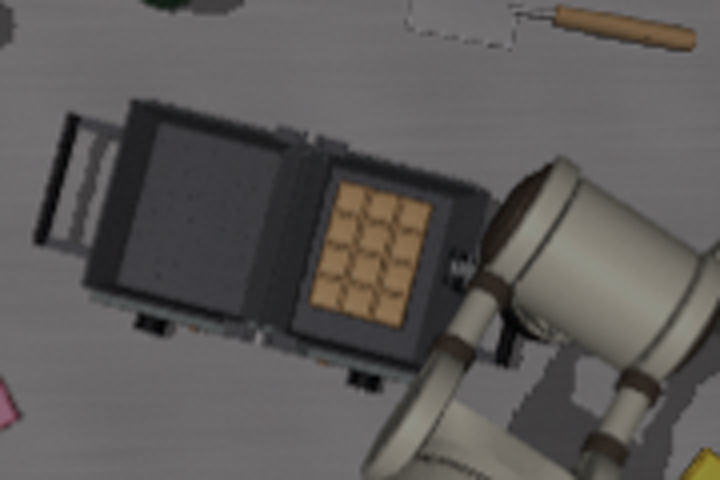

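```bash
python3 -m jog '[[[0,-0.7,0,-0.2],[0,-0.4,0,0],[0,0,-1,0],[0,0,-1.2,0],[0,0,-1.2,0],[0,0,-1,0],[0,0,-0.5,0],[0,0,0,0]]]' 40;  python3 -c "
from h import *
o=get_obs();print(o['tcp_pos'],o['tcp_rot'])
cv2.imwrite('pics/s8.png',camera('side')[:,:,::-1]); crop('pics/s8.png','pics/s8c.png',240,110,100,80,7)"
```

```text
clock: 14.25
tcp_pos: [0.5122, -0.2082, 0.0864]
tcp_rot: [-3.135, -0.001, -0.268]
ft_force: [-0.5, 0.1, 0.0]
gripper_width: 0.0339
[ 0.5122483  -0.20819382  0.08637973] [-3.13538490e+00 -1.46240125e-03 -2.67932810e-01]
```

View pics/s8c.png

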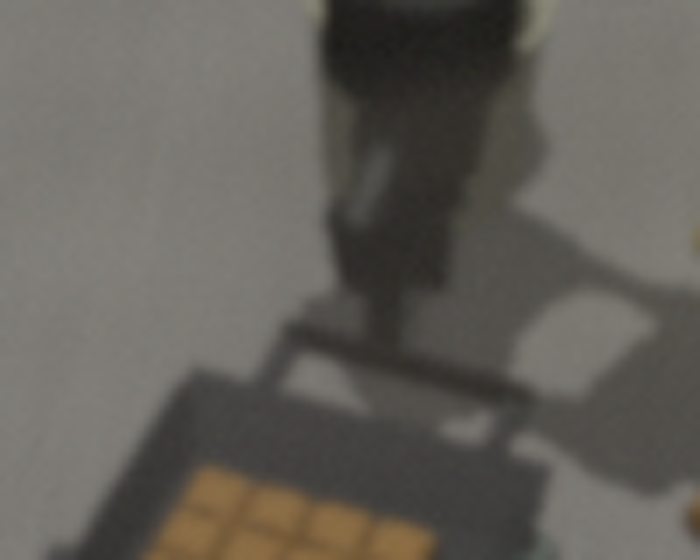

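```bash
python3 -m jog '[[[0,0,-0.8,0],[0,0,-1,0],[0,0,-0.8,0],[0,0,-0.6,0],[0,0,-0.4,0],[0,0,-0.2,0],[0,0,0,0],[0,0,0,0]]]' 40;  python3 -c "
from h import *
o=get_obs();print(o['tcp_pos'],o['tcp_rot'])
cv2.imwrite('pics/s9.png',camera('side')[:,:,::-1]); crop('pics/s9.png','pics/s9c.png',240,110,100,80,7)"
```

```text
clock: 15.1
tcp_pos: [0.5131, -0.2087, 0.0463]
tcp_rot: [-3.136, -0.004, -0.268]
ft_force: [0.9, -0.4, 0.3]
gripper_width: 0.0342
[ 0.5131132  -0.20865174  0.04630146] [-3.1361934  -0.00373538 -0.26765906]
```

View pics/s9c.png

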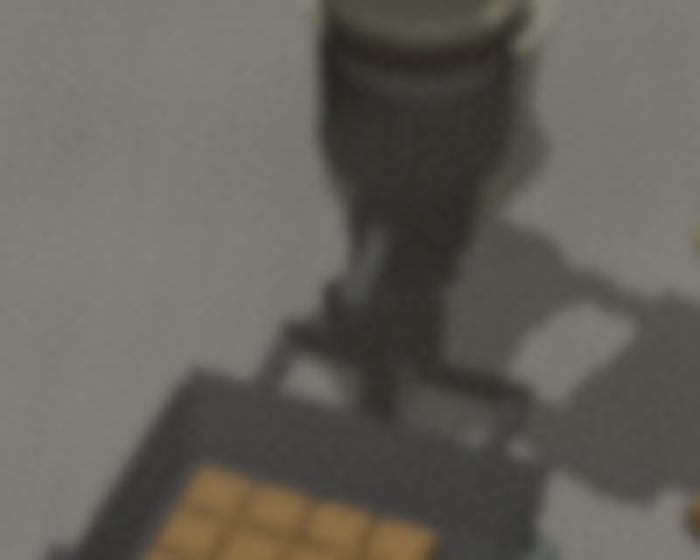

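```bash
python3 -m jog '[[[0,0,0,0],[0,0,0,0],[0,0,0,0],[0,0,0,0],[0,0,0,0],[0,0,0,0],[0,0,0,0],[0,0,0,0]]]' 0;  python3 -c "
from h import *
o=get_obs();print(o['tcp_pos'],o['tcp_rot'],o['wrist_torque'])"
```

```text
clock: 15.95
tcp_pos: [0.5141, -0.2063, 0.047]
tcp_rot: [-3.131, -0.005, -0.269]
ft_force: [0.1, 0.3, -1.0]
gripper_width: 0.0099
[ 0.51408617 -0.20627     0.04703749] [-3.13145521 -0.00473185 -0.26873828] [ 0.00248088 -0.07294966  0.01334865]
```

```bash
cat > arc.py <<'E'
from h import *
import sys
# usage: arc.py step_deg [n]  (sign of step = direction)
o=get_obs();p=o["tcp_pos"];e=np.array([.2648,.9643]);n=np.array([.9643,-.2648]);H=np.array([.5618,-.0225])
s=(p[:2]-H)@e; z=p[2]-.059; off=(p[:2]-H)@n
ph=np.degrees(np.arctan2(z,-s)); print("phi %.1f r %.4f along %.4f"%(ph,np.hypot(s,z),off),"rot",o["tcp_rot"].round(3),"F",o["ft_force"].round(1),"T",o["wrist_torque"].round(2),"w %.4f t %.2f"%(o["gripper_width"],o["clock"]), "q",o["joint_pos"].round(2))
st=float(sys.argv[1]);a=np.radians(ph+st*np.arange(9))
for i in range(8):
    ds=-.1904*(np.cos(a[i+1])-np.cos(a[i]));dz=.1904*(np.sin(a[i+1])-np.sin(a[i]))
    print((100*ds*e).round(2),round(100*dz,2),end="; ")
print()
E
python3 arc.py 3.5
```

```text
phi -3.6 r 0.1902 along 0.0027 rot [-3.131 -0.005 -0.269] F [ 0.1  0.3 -1. ] T [ 0.   -0.07  0.01] w 0.0099 t 15.95 q [-0.61  0.32  1.8   0.01  1.02  1.23]
[-0.01 -0.04] 1.16; [0.01 0.03] 1.16; [0.03 0.1 ] 1.16; [0.05 0.17] 1.15; [0.06 0.24] 1.14; [0.08 0.3 ] 1.12; [0.1  0.37] 1.1; [0.12 0.43] 1.07;
```

```bash
python3 -m jog '[[[0,0,0.6,0],[0,0,1,0],[0,0.1,1.2,0],[0.05,0.15,1.2,0],[0.05,0.25,1.1,0],[0.1,0.3,1.1,0],[0.1,0.35,1.1,0],[0.1,0.4,1,0]]]'; python3 arc.py 3.5
```

```text
clock: 16.75
tcp_pos: [0.518, -0.1918, 0.1368]
tcp_rot: [-3.136, -0.007, -0.269]
ft_force: [2.3, -2.4, -3.6]
gripper_width: 0.0094
phi 24.0 r 0.1914 along 0.0026 rot [-3.136 -0.007 -0.269] F [ 2.3 -2.4 -3.6] T [-0.61 -0.26  0.07] w 0.0094 t 16.75 q [-0.58  0.19  1.76  0.01  1.19  1.26]
[0.13 0.49] 1.05; [0.15 0.55] 1.01; [0.17 0.61] 0.98; [0.18 0.66] 0.94; [0.2  0.72] 0.89; [0.21 0.77] 0.85; [0.22 0.82] 0.8; [0.24 0.86] 0.74;
```

```bash
python3 -m jog '[[[0.13,0.5,1.05,0],[0.15,0.55,1.0,0],[0.17,0.6,1,0],[0.18,0.65,0.95,0],[0.2,0.7,0.9,0],[0.2,0.75,0.85,0],[0.2,0.8,0.8,0],[0.25,0.85,0.75,0]]]'; python3 arc.py 3.5; python3 -c "
from h import *
cv2.imwrite('pics/s10.png',camera('side')[:,:,::-1]); crop('pics/s10.png','pics/s10c.png',200,60,150,150,4)"
```

```text
clock: 17.55
tcp_pos: [0.5341, -0.1333, 0.2168]
tcp_rot: [-3.137, -0.008, -0.269]
ft_force: [1.7, -2.4, -5.0]
gripper_width: 0.0094
phi 54.1 r 0.1948 along 0.0026 rot [-3.137 -0.008 -0.269] F [ 1.7 -2.4 -5. ] T [-0.61 -0.23  0.03] w 0.0094 t 17.55 q [-0.47  0.1   1.69  0.01  1.34  1.37]
[0.25 0.93] 0.65; [0.26 0.96] 0.59; [0.27 1.  ] 0.53; [0.28 1.03] 0.47; [0.29 1.05] 0.4; [0.3  1.07] 0.33; [0.3  1.09] 0.26; [0.3  1.11] 0.19;
```

View pics/s10c.png

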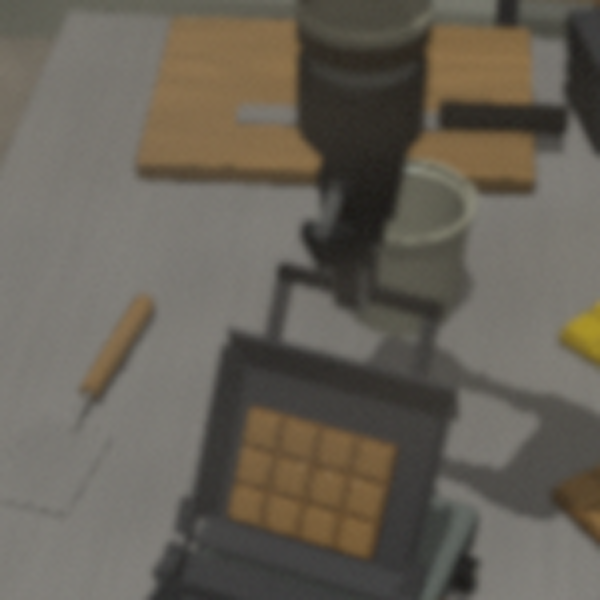

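```bash
python3 -m jog '[[[0.25,0.93,0.5,0],[0.26,0.96,0.5,0],[0.27,1.0,0.45,0],[0.28,1.0,0.4,0],[0.28,1.05,0.3,0],[0.28,1.05,0.25,0],[0.29,1.05,0.2,0],[0.29,1.05,0.1,0]]]'; python3 arc.py 3.5; python3 -c "
from h import *
cv2.imwrite('pics/s11.png',camera('side')[:,:,::-1]); crop('pics/s11.png','pics/s11c.png',200,60,150,150,4)"
```

```text
clock: 18.4
tcp_pos: [0.5562, -0.0534, 0.2548]
tcp_rot: [3.131, -0.01, -0.27]
ft_force: [-4.4, -3.1, 7.6]
gripper_width: 0.0092
phi 80.9 r 0.1983 along 0.0027 rot [ 3.131 -0.01  -0.27 ] F [-4.4 -3.1  7.6] T [-0.82  0.74  0.01] w 0.0092 t 18.40 q [-0.31  0.09  1.62 -0.01  1.42  1.54]
[0.31 1.11] 0.15; [0.31 1.12] 0.08; [0.31 1.12] 0.01; [0.31 1.12] -0.06; [0.31 1.11] -0.14; [0.3 1.1] -0.21; [0.3  1.09] -0.28; [0.29 1.07] -0.34;
```

View pics/s11c.png

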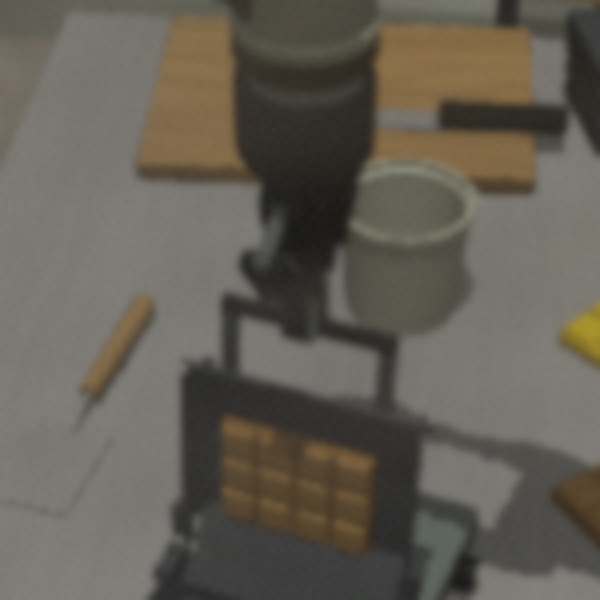

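```bash
python3 -m jog '[[[0.2,0.8,-0.2,0],[0.2,0.8,-0.25,0],[0.2,0.8,-0.25,0],[0.2,0.8,-0.25,0],[0.2,0.75,-0.25,0],[0.2,0.7,-0.25,0],[0.15,0.5,-0.2,0],[0.05,0.2,0,0]]]'; python3 arc.py 3.5; python3 -c "
from h import *
cv2.imwrite('pics/s12.png',camera('side')[:,:,::-1]); crop('pics/s12.png','pics/s12c.png',200,60,150,150,4)"
```

```text
clock: 19.25
tcp_pos: [0.5734, 0.0087, 0.2529]
tcp_rot: [3.133, -0.021, -0.266]
ft_force: [3.2, -4.8, -4.9]
gripper_width: 0.0093
phi 99.7 r 0.1967 along 0.0029 rot [ 3.133 -0.021 -0.266] F [ 3.2 -4.8 -4.9] T [-1.19 -0.35  0.12] w 0.0093 t 19.25 q [-0.19  0.13  1.59 -0.01  1.41  1.65]
[0.3 1.1] -0.23; [0.3  1.08] -0.3; [0.29 1.06] -0.37; [0.29 1.04] -0.43; [0.28 1.01] -0.5; [0.27 0.98] -0.56; [0.26 0.95] -0.62; [0.25 0.91] -0.68;
```

View pics/s12c.png

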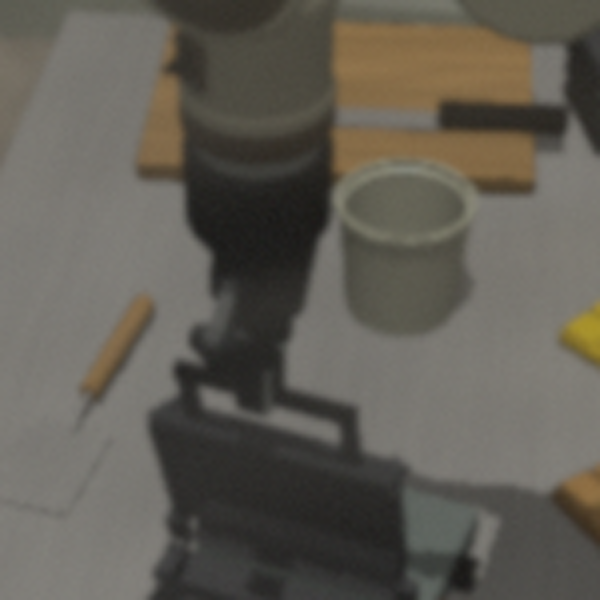

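Run:
```python
from h import *
im=cv2.resize(cv2.imread('pics/s12.png')[100:200,210:310],None,fx=6,fy=6,interpolation=cv2.INTER_CUBIC)
im=np.clip((im/110.)**.7*255,0,255).astype(np.uint8)
def d(q,c):
    u=((proj("side",q)[0]-[210,100]+.5)*6-.5).round().astype(int);cv2.circle(im,tuple(map(int,u)),3,c,-1)
p=np.array([.5734,.0087,.2529]);e=np.array([.2648,.9643,0]);n=np.array([.9643,-.2648,0])
d(p,(0,0,255)); d(p+.0046*e,(0,128,255))
for k in(-.044,.044): d(np.r_[.5618,-.0225,0]+.033*e+n*k+[0,0,.2604],(0,255,0)); d(p+[0,0,.0075]+n*k-.0027*n,(255,255,0))
cv2.imwrite('pics/z.png',im)
```

```text
(no output)
```

View pics/z.png

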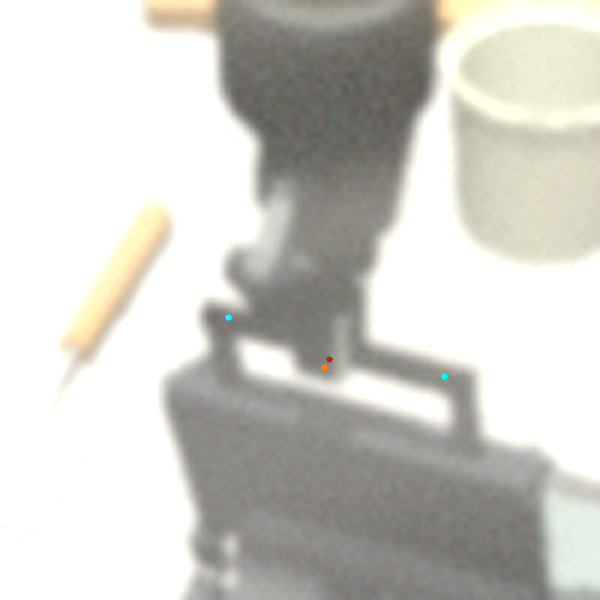

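```bash
python3 -m jog '[[[0,0,0,0],[0,0,-0.3,0],[0,0,-0.3,0],[0,0,-0.2,0],[0,0,-0.1,0],[0,0,0,0],[0,0,0,0],[0,0,0,0]]]' 16; python3 arc.py 3.5
```

```text
clock: 20.1
tcp_pos: [0.5715, 0.011, 0.2406]
tcp_rot: [3.139, -0.013, -0.267]
ft_force: [0.2, 0.3, 0.2]
gripper_width: 0.0142
phi 100.9 r 0.1849 along 0.0005 rot [ 3.139 -0.013 -0.267] F [0.2 0.3 0.2] T [ 0.01  0.02 -0.03] w 0.0142 t 20.10 q [-0.19  0.13  1.61 -0.    1.39  1.65]
[0.3  1.09] -0.25; [0.3  1.08] -0.32; [0.29 1.06] -0.39; [0.28 1.03] -0.46; [0.28 1.  ] -0.52; [0.27 0.97] -0.58; [0.26 0.93] -0.64; [0.25 0.89] -0.7;
```

```bash
python3 -m jog '[[[0,0,0,0],[0,0,0,0],[0,0,0,0],[0,0,0,0],[0,0,0,0],[0,0,0,0],[0,0,0,0],[0,0,0,0]]]' 0; python3 arc.py 3.5;python3 -c "
from h import *
cv2.imwrite('pics/s13.png',camera('side')[:,:,::-1]); crop('pics/s13.png','pics/s13c.png',200,60,150,150,4)
cv2.imwrite('pics/t13.png',camera('top')[:,:,::-1]); crop('pics/t13.png','pics/t13c.png',220,150,150,120,5)"
```

```text
clock: 20.9
tcp_pos: [0.5715, 0.0111, 0.2407]
tcp_rot: [3.139, -0.013, -0.267]
ft_force: [0.4, 0.3, -0.8]
gripper_width: 0.0099
phi 100.9 r 0.1850 along 0.0005 rot [ 3.139 -0.013 -0.267] F [ 0.4  0.3 -0.8] T [0.   0.05 0.  ] w 0.0099 t 20.90 q [-0.19  0.13  1.61 -0.    1.39  1.65]
[0.3  1.09] -0.25; [0.3  1.08] -0.32; [0.29 1.06] -0.39; [0.28 1.03] -0.46; [0.28 1.  ] -0.52; [0.27 0.97] -0.58; [0.26 0.93] -0.64; [0.25 0.89] -0.7;
```

View pics/s13c.png

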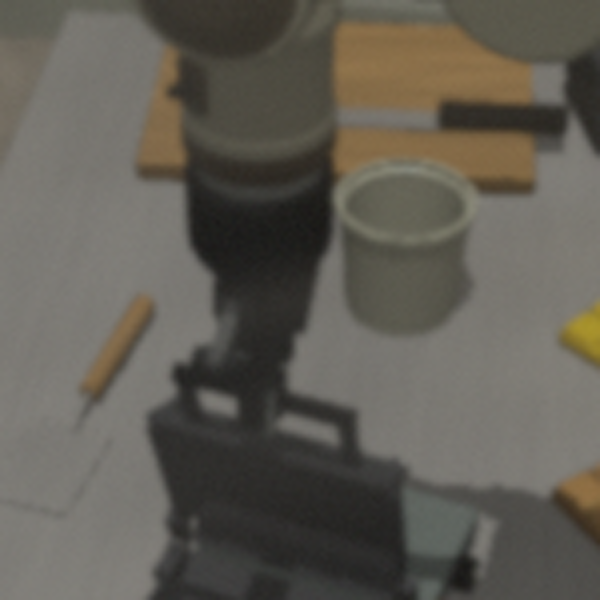

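View pics/t13c.png

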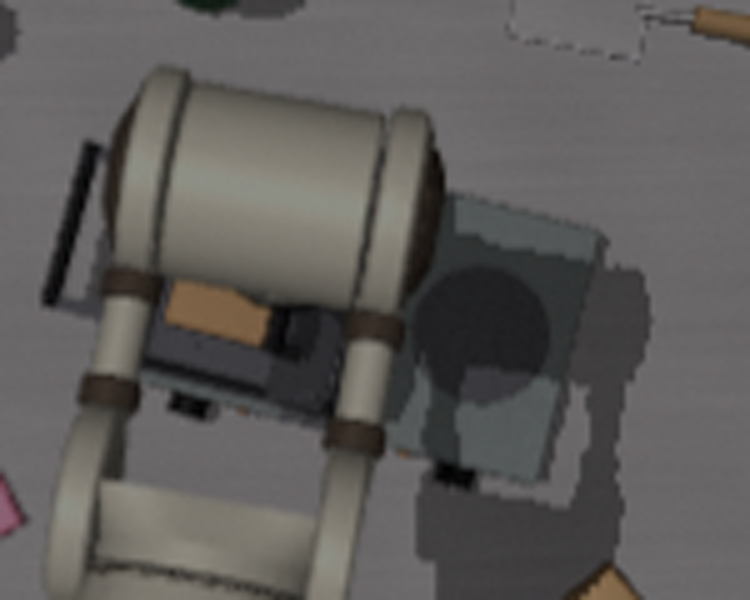

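```bash
sed -i 's/-.059/-.054/' arc.py; python3 -m jog '[[[0.2,0.7,-0.15,0],[0.28,1.0,-0.3,0],[0.28,1.0,-0.4,0],[0.28,1.0,-0.45,0],[0.28,1.0,-0.5,0],[0.27,0.98,-0.55,0],[0.26,0.95,-0.65,0],[0.25,0.9,-0.7,0]]]'; python3 arc.py 3.5
```

```text
clock: 21.8
tcp_pos: [0.594, 0.0925, 0.2021]
tcp_rot: [3.137, -0.014, -0.266]
ft_force: [-0.1, 0.0, 0.9]
gripper_width: 0.0098
phi 128.9 r 0.1903 along 0.0006 rot [ 3.137 -0.014 -0.266] F [-0.1  0.   0.9] T [-0.3   0.23 -0.03] w 0.0098 t 21.80 q [-0.04  0.24  1.56 -0.01  1.33  1.8 ]
[0.23 0.85] -0.76; [0.22 0.8 ] -0.81; [0.21 0.76] -0.86; [0.19 0.7 ] -0.91; [0.18 0.65] -0.95; [0.16 0.59] -0.99; [0.15 0.53] -1.02; [0.13 0.47] -1.06;
```

```bash
python3 -m jog '[[[0.22,0.8,-0.75,0],[0.2,0.75,-0.8,0],[0.2,0.7,-0.85,0],[0.18,0.65,-0.9,0],[0.17,0.6,-0.95,0],[0.15,0.55,-0.95,0],[0.13,0.5,-1.0,0],[0.12,0.4,-1.0,0]]]'; python3 arc.py 2.5;python3 -c "
from h import *
cv2.imwrite('pics/s14.png',camera('side')[:,:,::-1]); crop('pics/s14.png','pics/s14c.png',200,100,150,150,4)"
```

```text
clock: 22.6
tcp_pos: [0.6093, 0.1481, 0.1231]
tcp_rot: [3.139, -0.015, -0.266]
ft_force: [-0.3, 0.3, 2.6]
gripper_width: 0.0103
phi 158.7 r 0.1901 along 0.0007 rot [ 3.139 -0.015 -0.266] F [-0.3  0.3  2.6] T [-0.19  0.16 -0.05] w 0.0103 t 22.60 q [ 0.05  0.38  1.55 -0.01  1.2   1.89]
[0.08 0.27] -0.78; [0.07 0.24] -0.79; [0.06 0.21] -0.8; [0.05 0.17] -0.81; [0.04 0.14] -0.82; [0.03 0.11] -0.82; [0.02 0.07] -0.83; [0.01 0.04] -0.83;
```

View pics/s14c.png

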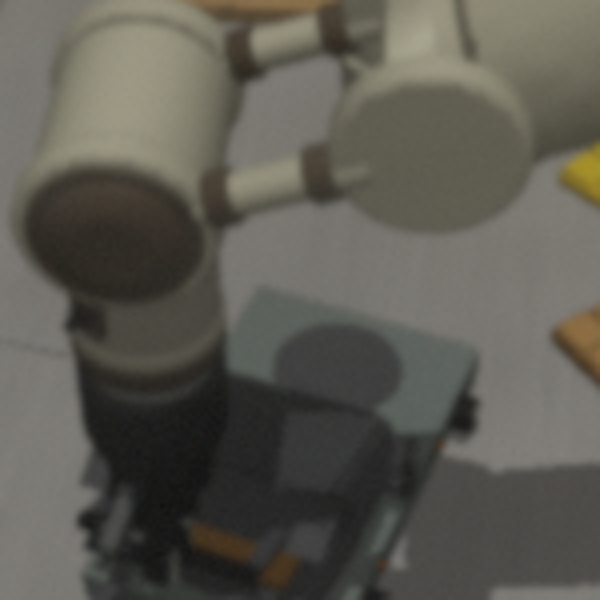

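```bash
python3 -m jog '[[[0.08,0.27,-0.75,0],[0.07,0.24,-0.75,0],[0.06,0.2,-0.75,0],[0.05,0.17,-0.7,0],[0.03,0.12,-0.6,0],[0.02,0.1,-0.4,0],[0.01,0.05,-0.2,0],[0,0,0,0]]]'; python3 arc.py 2.5;python3 -c "
from h import *
cv2.imwrite('pics/s15.png',camera('side')[:,:,::-1]); crop('pics/s15.png','pics/s15c.png',200,150,150,130,5)"
```

```text
clock: 23.45
tcp_pos: [0.6126, 0.1598, 0.074]
tcp_rot: [3.138, -0.014, -0.266]
ft_force: [1.4, -0.2, -0.2]
gripper_width: 0.0101
phi 174.0 r 0.1903 along 0.0007 rot [ 3.138 -0.014 -0.266] F [ 1.4 -0.2 -0.2] T [-0.25 -0.06 -0.01] w 0.0101 t 23.45 q [ 0.07  0.46  1.56 -0.01  1.12  1.91]
[0.02 0.07] -0.83; [0.01 0.03] -0.83; [-0. -0.] -0.83; [-0.01 -0.04] -0.83; [-0.02 -0.07] -0.83; [-0.03 -0.11] -0.82; [-0.04 -0.14] -0.82; [-0.05 -0.18] -0.81;
```

View pics/s15c.png

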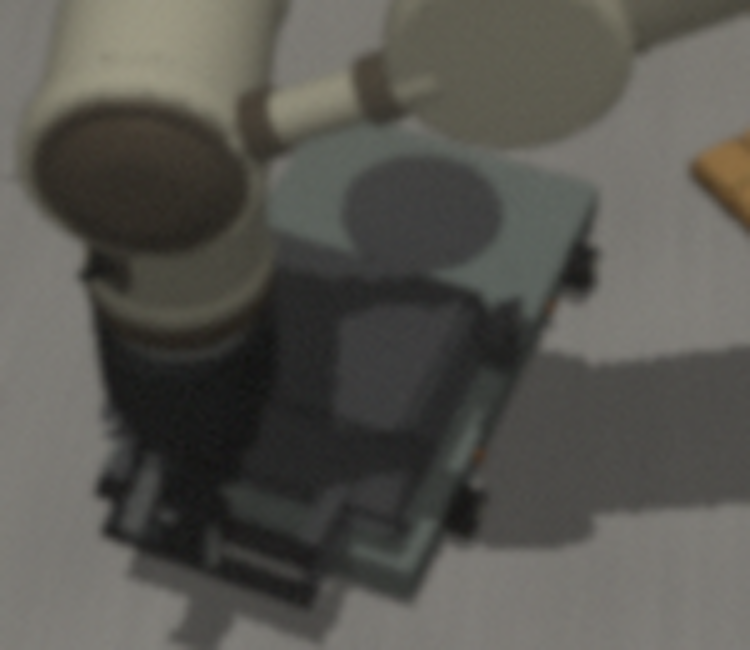

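```bash
python3 -m jog '[[[0,0,-0.1,0],[0,0,-0.1,0],[0,0,-0.1,0],[0,0,0,0],[0,0,0,0],[0,0,0,0],[0,0,0,0],[0,0,0,0]]]'; python3 arc.py -3
```

```text
clock: 24.3
tcp_pos: [0.6126, 0.1598, 0.0739]
tcp_rot: [3.137, -0.014, -0.266]
ft_force: [0.1, -0.2, 0.4]
gripper_width: 0.0097
phi 174.0 r 0.1903 along 0.0007 rot [ 3.137 -0.014 -0.266] F [ 0.1 -0.2  0.4] T [-0.39  0.1  -0.06] w 0.0097 t 24.30 q [ 0.07  0.46  1.56 -0.01  1.12  1.91]
[-0.03 -0.13] 0.99; [-0.05 -0.18] 0.98; [-0.06 -0.22] 0.97; [-0.08 -0.27] 0.96; [-0.09 -0.32] 0.94; [-0.1  -0.37] 0.92; [-0.11 -0.41] 0.9; [-0.13 -0.46] 0.88;
```

```bash
python3 -m jog '[[[0,-0.1,0.6,0],[-0.05,-0.15,1,0],[-0.06,-0.2,1.1,0],[-0.07,-0.3,1.1,0],[-0.1,-0.35,1.1,0],[-0.1,-0.4,1.05,0],[-0.12,-0.45,1.0,0],[-0.15,-0.5,1.0,0]]]'; python3 arc.py -3.5
```

```text
clock: 25.1
tcp_pos: [0.6051, 0.1328, 0.1574]
tcp_rot: [3.138, -0.013, -0.268]
ft_force: [3.2, -4.8, -6.6]
gripper_width: 0.0099
phi 147.3 r 0.1916 along 0.0006 rot [ 3.138 -0.013 -0.268] F [ 3.2 -4.8 -6.6] T [-0.42 -0.52 -0.03] w 0.0099 t 25.10 q [ 0.03  0.33  1.55 -0.01  1.26  1.87]
[-0.17 -0.63] 0.96; [-0.19 -0.69] 0.92; [-0.2  -0.74] 0.87; [-0.22 -0.79] 0.82; [-0.23 -0.84] 0.77; [-0.24 -0.88] 0.72; [-0.25 -0.92] 0.66; [-0.26 -0.96] 0.6;
```

```bash
python3 -m jog '[[[-0.17,-0.6,0.9,0],[-0.18,-0.65,0.85,0],[-0.2,-0.72,0.8,0],[-0.21,-0.77,0.75,0],[-0.23,-0.83,0.7,0],[-0.24,-0.87,0.65,0],[-0.25,-0.92,0.6,0],[-0.26,-0.95,0.5,0]]]'; python3 arc.py -3.5
```

```text
clock: 25.9
tcp_pos: [0.5875, 0.0684, 0.224]
tcp_rot: [-3.136, -0.017, -0.266]
ft_force: [2.7, 4.8, 0.6]
gripper_width: 0.0099
phi 119.1 r 0.1945 along 0.0007 rot [-3.136 -0.017 -0.266] F [2.7 4.8 0.6] T [ 1.22 -0.38 -0.01] w 0.0099 t 25.90 q [-0.09  0.19  1.57  0.    1.36  1.75]
[-0.27 -1.  ] 0.53; [-0.28 -1.03] 0.47; [-0.29 -1.05] 0.4; [-0.29 -1.07] 0.34; [-0.3  -1.09] 0.27; [-0.3 -1.1] 0.2; [-0.31 -1.11] 0.13; [-0.31 -1.12] 0.06;
```

```bash
python3 -m jog '[[[-0.27,-0.97,0.4,0],[-0.28,-1.0,0.35,0],[-0.28,-1.0,0.3,0],[-0.28,-1.0,0.2,0],[-0.28,-1.0,0.15,0],[-0.28,-1.0,0.1,0],[-0.28,-1.0,0,0],[-0.28,-1.0,-0.05,0]]]'; python3 arc.py -3.5;python3 -c "
from h import *
cv2.imwrite('pics/s16.png',camera('side')[:,:,::-1]); crop('pics/s16.png','pics/s16c.png',190,90,150,150,4)"
```

```text
clock: 26.7
tcp_pos: [0.5647, -0.0153, 0.2516]
tcp_rot: [-3.13, -0.025, -0.265]
ft_force: [-1.0, 3.0, 5.4]
gripper_width: 0.01
phi 92.2 r 0.1977 along 0.0009 rot [-3.13  -0.025 -0.265] F [-1.   3.   5.4] T [ 0.94 -0.02  0.02] w 0.0100 t 26.70 q [-0.25  0.1   1.62  0.01  1.39  1.59]
[-0.31 -1.12] 0.01; [-0.31 -1.12] -0.06; [-0.31 -1.11] -0.13; [-0.3 -1.1] -0.2; [-0.3  -1.09] -0.27; [-0.29 -1.07] -0.34; [-0.29 -1.05] -0.41; [-0.28 -1.02] -0.47;
```

View pics/s16c.png

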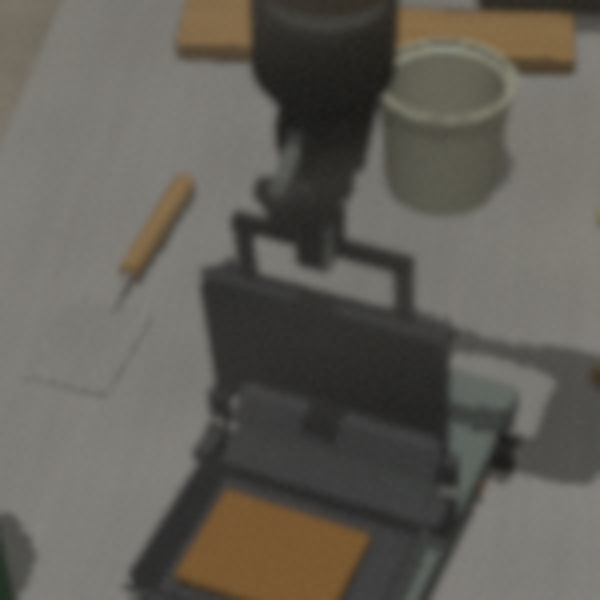

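```bash
python3 -m jog '[[[-0.28,-1.02,-0.1,0],[-0.29,-1.04,-0.2,0],[-0.29,-1.04,-0.25,0],[-0.28,-1.02,-0.3,0],[-0.28,-1.02,-0.35,0],[-0.28,-1.0,-0.45,0],[-0.27,-0.98,-0.5,0],[-0.26,-0.95,-0.55,0]]]'; python3 arc.py -3.5; python3 -c "
from h import *
p=get_obs()['tcp_pos'];s=(p[:2]-[.5618,-.0225])@[.2648,.9643];print('off',.073+np.sqrt(.1904**2-s*s)-p[2])"
```

```text
clock: 27.55
tcp_pos: [0.5392, -0.1083, 0.2274]
tcp_rot: [-3.138, -0.028, -0.268]
ft_force: [2.1, -0.9, 2.3]
gripper_width: 0.0095
phi 62.9 r 0.1948 along 0.0009 rot [-3.138 -0.028 -0.268] F [ 2.1 -0.9  2.3] T [ 0.04 -0.25 -0.04] w 0.0095 t 27.55 q [-0.42  0.07  1.7   0.01  1.34  1.41]
[-0.27 -0.98] -0.56; [-0.26 -0.95] -0.62; [-0.25 -0.91] -0.68; [-0.24 -0.87] -0.74; [-0.23 -0.82] -0.79; [-0.21 -0.77] -0.84; [-0.2  -0.72] -0.89; [-0.18 -0.67] -0.93; 
off 0.014025798269362566
```

```bash
python3 -m jog '[[[-0.25,-0.92,-0.6,0],[-0.25,-0.9,-0.65,0],[-0.24,-0.87,-0.7,0],[-0.23,-0.82,-0.78,0],[-0.22,-0.78,-0.83,0],[-0.2,-0.72,-0.88,0],[-0.19,-0.67,-0.92,0],[-0.17,-0.6,-0.95,0]]]'; python3 arc.py -3.5; python3 -c "
from h import *
p=get_obs()['tcp_pos'];s=(p[:2]-[.5618,-.0225])@[.2648,.9643];print('off',.073+np.sqrt(.1904**2-s*s)-p[2])"
```

```text
clock: 28.35
tcp_pos: [0.52, -0.178, 0.1577]
tcp_rot: [-3.139, -0.029, -0.269]
ft_force: [2.6, -1.5, 2.6]
gripper_width: 0.0095
phi 32.8 r 0.1915 along 0.0009 rot [-3.139 -0.029 -0.269] F [ 2.6 -1.5  2.6] T [ 0.38 -0.5   0.03] w 0.0095 t 28.35 q [-0.56  0.14  1.77  0.01  1.21  1.28]
[-0.16 -0.58] -1.0; [-0.14 -0.52] -1.03; [-0.13 -0.46] -1.06; [-0.11 -0.39] -1.09; [-0.09 -0.33] -1.11; [-0.07 -0.26] -1.13; [-0.05 -0.2 ] -1.15; [-0.04 -0.13] -1.16; 
off 0.016922157664453985
```

```bash
python3 -m jog '[[[-0.16,-0.56,-1,0],[-0.14,-0.5,-1.03,0],[-0.12,-0.45,-1.05,0],[-0.1,-0.39,-1.05,0],[-0.09,-0.33,-1.05,0],[-0.07,-0.26,-1.05,0],[-0.05,-0.2,-1.0,0],[-0.04,-0.14,-0.8,0]]]'; python3 arc.py -2
```

```text
clock: 29.15
tcp_pos: [0.5123, -0.2059, 0.0687]
tcp_rot: [-3.133, -0.029, -0.27]
ft_force: [5.3, 5.2, -1.6]
gripper_width: 0.0095
phi 4.4 r 0.1906 along 0.0008 rot [-3.133 -0.029 -0.27 ] F [ 5.3  5.2 -1.6] T [ 0.91 -0.92  0.03] w 0.0095 t 29.15 q [-0.61  0.27  1.82  0.02  1.03  1.22]
[-0.01 -0.04] -0.66; [-0.   -0.02] -0.66; [0.   0.01] -0.66; [0.01 0.03] -0.66; [0.01 0.05] -0.66; [0.02 0.07] -0.66; [0.03 0.1 ] -0.66; [0.03 0.12] -0.65;
```

```bash
python3 -m jog '[[[0,0,-0.5,0],[0,0,-0.5,0],[0,0,-0.4,0],[0,0,-0.4,0],[0,0.03,-0.3,0],[0,0.03,-0.2,0],[0,0,-0.1,0],[0,0,0,0]]]'; python3 arc.py -2
```

```text
clock: 29.95
tcp_pos: [0.5123, -0.2059, 0.0471]
tcp_rot: [-3.135, -0.026, -0.266]
ft_force: [3.2, 0.8, -1.8]
gripper_width: 0.0097
phi -2.1 r 0.1900 along 0.0008 rot [-3.135 -0.026 -0.266] F [ 3.2  0.8 -1.8] T [ 0.16 -0.66  0.  ] w 0.0097 t 29.95 q [-0.61  0.3   1.82  0.02  0.99  1.22]
[0.01 0.03] -0.66; [0.02 0.06] -0.66; [0.02 0.08] -0.66; [0.03 0.1 ] -0.66; [0.03 0.12] -0.65; [0.04 0.14] -0.65; [0.05 0.17] -0.64; [0.05 0.19] -0.64;
```

```bash
python3 -m jog '[[[0,0,-0.2,0],[0,0,-0.2,0],[0,0,-0.2,0],[0,0,-0.15,0],[0,0,-0.1,0],[0,0,-0.1,0],[0,0,0,0],[0,0,0,0]]]'; python3 arc.py -2; python3 -c "
from h import *
cv2.imwrite('pics/s17.png',camera('side')[:,:,::-1]); crop('pics/s17.png','pics/s17c.png',200,100,150,150,4)"
```

```text
clock: 30.75
tcp_pos: [0.5123, -0.2058, 0.047]
tcp_rot: [-3.137, -0.021, -0.264]
ft_force: [1.8, 0.3, 1.8]
gripper_width: 0.0093
phi -2.1 r 0.1900 along 0.0008 rot [-3.137 -0.021 -0.264] F [1.8 0.3 1.8] T [ 0.32 -0.45 -0.13] w 0.0093 t 30.75 q [-0.61  0.31  1.82  0.01  1.    1.22]
[0.01 0.03] -0.66; [0.02 0.06] -0.66; [0.02 0.08] -0.66; [0.03 0.1 ] -0.66; [0.03 0.12] -0.65; [0.04 0.15] -0.65; [0.05 0.17] -0.64; [0.05 0.19] -0.64;
```

View pics/s17c.png

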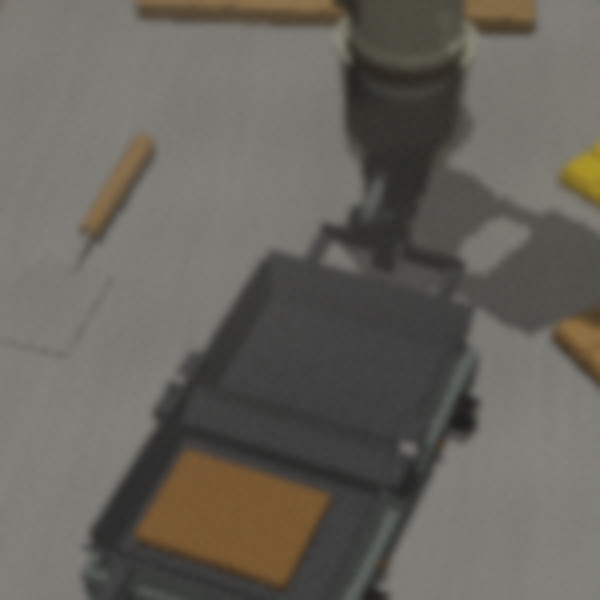

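```bash
python3 -m jog '[[[0,0,0,0],[0,0,0,0],[0,0,0,0],[0,0,0,0],[0,0,0,0],[0,0,0.5,0],[0,0,1,0],[0,0,1.5,0]]]' 40; python3 arc.py -2; python3 -m jog '[[[0,0,2,0],[0,0,2.5,0],[0,0,3,0],[0,0,3,0],[0,0,3,0],[-1,-1.5,1,0],[-2,-2,0,0],[-2,-2,0,0]]]';  python3 -c "
from h import *
cv2.imwrite('pics/s18.png',camera('side')[:,:,::-1]); crop('pics/s18.png','pics/s18c.png',200,100,150,180,3)
cv2.imwrite('pics/t18.png',camera('top')[:,:,::-1])"
```

```text
clock: 31.6
tcp_pos: [0.5073, -0.2045, 0.074]
tcp_rot: [-3.136, -0.009, -0.262]
ft_force: [0.7, -1.2, 0.6]
gripper_width: 0.0343
phi 6.0 r 0.1910 along -0.0044 rot [-3.136 -0.009 -0.262] F [ 0.7 -1.2  0.6] T [ 0.01 -0.02 -0.  ] w 0.0343 t 31.60 q [-0.61  0.26  1.81  0.01  1.06  1.22]
[-0.02 -0.06] -0.66; [-0.01 -0.03] -0.66; [-0.   -0.01] -0.66; [0.   0.01] -0.66; [0.01 0.03] -0.66; [0.02 0.06] -0.66; [0.02 0.08] -0.66; [0.03 0.1 ] -0.66; 
clock: 32.4
tcp_pos: [0.459, -0.2597, 0.2366]
tcp_rot: [-3.141, -0.022, -0.256]
ft_force: [0.8, 0.0, -0.1]
gripper_width: 0.034
```

View pics/s18.png

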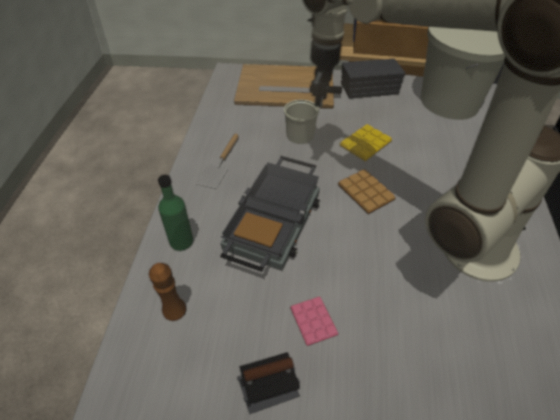

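View pics/t18.png

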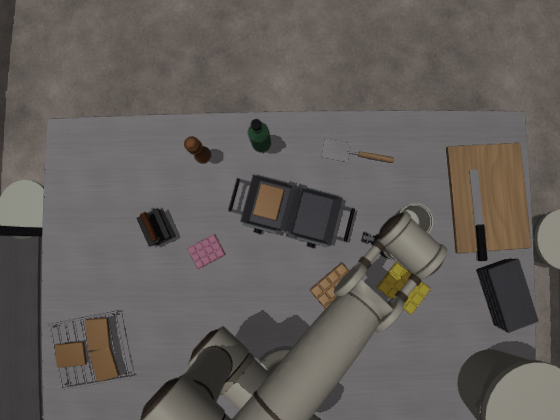

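View pics/s18c.png

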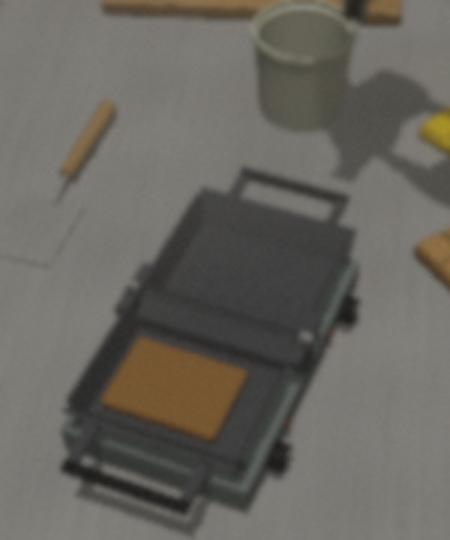

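```bash
python3 -m jog '[[[0,0,0,0],[0,0,0,0],[0,0,0,0],[0,0,0,0],[0,0,0,0],[0,0,0,0],[0,0,0,0],[0,0,0,0]]]'; python3 -c "
from rig import *
o=get_obs();print(abs(o['dq']).max(),o['ft_force'])
print(sign_off())"
```

```text
clock: 33.3
tcp_pos: [0.4594, -0.2588, 0.237]
tcp_rot: [-3.141, -0.021, -0.258]
ft_force: [0.5, 0.3, -0.3]
gripper_width: 0.0343
0.0020628254781835807 [ 0.48259176  0.28529624 -0.29588967]
the job is handed in; nothing more can be done
None
```

The bread is turned: it now lies flat in the left pan with its plain face up, so the pillows are down, and I signed off at 33.3 s of the 67 s allowed.

- **Press:** I lifted it out of the left pan and set it on its rest. The top camera put it within about 1 mm of the rest's centre and about 0.03 rad off its direction.
- **Pan:** I gripped the right pan by its bar and swung it over until it would go no further, at the 3.10 rad end stop. The bread fell into the left pan. I then swung the pan back down to its open stop and let go. The bar was between the fingers the whole way, so the pan never swung or fell freely.
- **Last check:** The final pictures show both pans open and the press on its rest. The tub, bottle, mill and turner show no visible movement. The arm was clear and still, with almost no force on the wrist.

**What disagreed or went off plan:**
- The two cameras differed by about 3–5 mm on where things stand, so I used values between them.
- The bar crept 6–9 mm towards the fingertips while the pan was being raised. Just past upright I eased the grip to 14 mm for about 0.8 s, with the bar still between the fingers, lowered the hand and gripped again.
- The tool tilted by up to 0.047 rad while carrying the press, but the press still came to rest level by eye.

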